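Put the microscope accessories away in their storage tray

TASK

Put the four loose microscope accessories away in the storage tray: stand the eyepiece in the small round pocket, the camera adapter on its flange in the medium round pocket, the auxiliary lens in the large round pocket and the square camera in the square pocket, each upright and resting flat on the floor of its pocket. Set them down gently and do not drop or knock over any of them. Leave the mouse and the solvent dispenser where they are.

Things in the scene. Friction and masses are not known exactly. Their poses are not given: they have to be found in the camera images.
- eyepiece_center (a point): microscope eyepiece standing upright, 58 mm tall: steel barrel 30 mm in diameter from 0 to 24 mm above its underside, black body 40 mm in diameter from 24 to 50 mm, slightly narrower eyecup (37 mm) on top. Hold it by the black body. It belongs barrel-down in the small round pocket. Point: on its axis, half-way up (29 mm above the underside); z up. 0.12 kg.
- adapter_center (a point): camera adapter standing upright, 66 mm tall: aluminium foot flange 46 mm in diameter and 10 mm thick, then a black tube 30 mm in diameter up to 56 mm, then a steel thread 25 mm in diameter on top. Hold it by the tube. It belongs flange-down in the medium round pocket. Point: on its axis, half-way up (33 mm above the underside); z up. 0.14 kg.
- lens_center (a point): auxiliary objective lens, a squat ribbed black drum 60 mm in diameter and 34 mm high with an aluminium thread ring 48 mm in diameter and 6 mm high on top (40 mm in all), glass in the ring. Hold it by the upper half of the drum (fingertips about 9 mm above its underside) so that the fingers clear the insert. It belongs in the large round pocket, thread ring up. Point: on its axis, half-way up (20 mm above the underside); z up. 0.18 kg.
- camera_center (a point): microscope camera, a black square body 50 x 50 mm and 40 mm high with a round mount ring 33 mm in diameter and 6 mm high on top (46 mm in all). Hold it by two opposite flat sides, fingertips about 9 mm above its underside. It belongs in the square pocket, mount ring up, sides parallel to the pocket's (any quarter turn will do). Point: on its axis, half-way up (23 mm above the underside); z up, x and y square to its sides. 0.16 kg.
- pocket_small_floor (a point): small round pocket, 41 mm in diameter and 12 mm deep, in a 108 mm square, 24 mm thick grey insert lying in the white storage tray, its top 30 mm above the bench; for the eyepiece. This point is the centre of the pocket floor, z up, x and y along the insert's sides.
- pocket_medium_floor (a point): medium round pocket, 57 mm in diameter and 7 mm deep, in a 108 mm square, 24 mm thick grey insert lying in the white storage tray, its top 30 mm above the bench; for the camera adapter. This point is the centre of the pocket floor, z up, x and y along the insert's sides.
- pocket_large_floor (a point): large round pocket, 71 mm in diameter and 6 mm deep, in a 108 mm square, 24 mm thick grey insert lying in the white storage tray, its top 30 mm above the bench; for the auxiliary lens. This point is the centre of the pocket floor, z up, x and y along the insert's sides.
- pocket_square_floor (a point): square pocket, 61 x 61 mm and 6 mm deep, in a 108 mm square, 24 mm thick grey insert lying in the white storage tray, its top 30 mm above the bench; for the camera. This point is the centre of the pocket floor, z up, x and y along the insert's sides. The four inserts lie two by two, 110 mm apart, in any arrangement, side by side in the tray (234 mm square, may be turned); the tray and inserts are fixed.
- mouse: black computer mouse lying on the bench beyond the work, about 104 x 62 x 33 mm; origin under its centre. Leave it alone.
- dispenser: white round solvent dispenser with a steel dish top, 60 mm in diameter, 65 mm tall, standing beyond the work; origin under its centre. Leave it alone.
Not all that is in view belongs to the job. Leave any orange or purple look-alike of the part that bears camera_center alone.

How it is judged:
By the outcome, as a careful person would: the job done as asked, in the order asked, and still so for the second after the job is handed in, with the robot touching nothing.
It also fails if it takes over 120 s, if anything falls off the work surface, if the arm or the gripper's body presses on something with over 40 N, if the wrist force passes 120 N, or if a joint passes its speed limit or range.

ROBOT

A 7-joint arm with a two-finger parallel gripper is mounted at the origin on the work surface. World frame = base frame: x ahead of the robot, y to its left, z up, the work surface at z = 0. Lengths are in m, angles in rad, forces in N, time in s.
With the tool pointing down it reaches from about 0.4 to 0.85 m from the base axis. Payload 4.5 kg.
Tool frame: the origin (TCP) lies midway between the tips of the shut fingers; the grasp point (between the pads) lies 19 mm behind it; z points along the fingers, x is the direction in which the jaws open and shut, and the axes are right-handed (so a half turn about z gives the same grasp; the last joint's range is limited). The gripper opens to 85 mm and grips with 20 to 120 N. Pads are 22 mm wide; open, the fingers measure 114 mm over their backs; the gripper's body (76 mm by 85 mm) begins 54 mm behind the grasp point. The pads swing forward as they close: fully open they stand 13 mm farther back than shut.
Start: joints at [1.344, 0.689, -0.195, 1.565, 0.157, 0.902, -0.215], TCP at [0.161, -0.604, 0.231] pointing down, gripper open.
Joint ranges: [-3.01, 3.01], [-0.46, 2.08], [-1.47, 1.51], [0.13, 2.56], [-1, 4.14], [0.04, 2.09], [-2.66, 2.66]. Speed limits (rad/s): [2.57, 2.57, 3.14, 3.14, 3.14, 3.14, 3.14].

INTERFACE

Orientations are given as a unit quaternion [x, y, z, w].
In Python, from workcell import robot gives the robot as it stands. The module is installed in compiled form; this text tells all that it offers.
- The arm moves only by the tool servo_tool, never from a script. Its argument "steps" is a list of rows, each an object of numbers: "hand": the opening, from 0 (shut) to 1 (fully open); "x", "y", "z": the shift along the tool's x, y, z in m; "rx", "ry", "rz": the turn, a rotation vector about the tool's x, y, z in rad. A call has 1 to 10 rows; each row shifts and turns the commanded pose from where the row before left it, along the tool's axes as they then stand; what a row does not reach is not made up. A row lasts 1/12 s, in which the tool goes at most 41.7 mm and 7.16 degrees, less where a joint would pass 70% of its speed; a pose out of reach is approached as far as the arm can. A call with a gripper value outside its range is refused whole. The fingers move at their own pace and stop on an object; the grip force is fixed at half the most. Time passes only in rows, so rows that do not move let the fingers close. It gives the time, the measured TCP pose, the force and the opening at its end, in the units of the state.
- robot.state(): the state, without advancing time (a new reading comes with each control period).
- robot.get_image(name): name is "side" or "top"; returns the picture (400x640x3 uint8, red, green, blue); there is no depth.
- robot.camera_model(name): a dict with "mtx" (3x3 intrinsics, pixels), "extrinsics" (4x4, takes a point from camera to world coordinates). Camera axes: x right, y up, looking along -z (the intrinsics and any distortion apply to the point x, -y, -z); pixel columns grow to the right and rows downward; lengths in m; the calibration is good to about 2 mm. A picture is of the moment at which its call begins. camera_model takes no time and is no camera call.
- robot.sign_off(): hands the job in, once; it reports no verdict.
Trained networks look in the newest picture that a camera, given by its name, has taken for a name from the list of things; names that differ only in an ending like _2 or _b are one class to them, and where a whole thing is asked for, a point or a joint stands for the part that bears it (a point fixed in the world has none). Each returns a list of dicts, best first, with "p" (0 to 1); they miss things now and then, are a little off and sometimes report something else, mostly with a low value. They report only what shows in the picture. A call takes as long as a camera call. They do not tell look-alikes from the thing itself.
- robot.recognise(name, camera): "at" ([x, y, z] in m, in world coordinates, good to about 4 mm: the middle of the surface that is visible of it).
- robot.masks_of(name, camera): "pixels" (400x640 bool, what is visible of it).
- robot.mark_of(name, camera): "at" ([x, y, z] in m, in world coordinates, good to about 4 mm: a listed point, or the origin of a listed thing).
The state is a dict: "clock": time; "joint_positions": joint angles; "dq": joint speeds; "joint_efforts": joint torques, N m; "tcp_pos": TCP position; "tcp_rot": TCP orientation; "force": force on the tool from outside, world axes, zero at the start; "wrist_torque": the same for the moment, N m; "finger_gap": finger opening in m.
Only numpy, scipy, OpenCV 4.12 (cv2) and the standard library are available. Lean on these libraries where they do the work, as an engineer would, in place of code of your own. Each camera call takes 0.05 s, during which the arm holds its last target.

## Working session

There is one attempt and no reset: what is moved stays moved. The work goes in short steps, Python scripts to look and compute and a tool call to move; the robot and the scene stay as the last step left them, time stands still between calls to the robot, and variables do not carry over. Pictures are saved under pics/ and viewed, and the job is handed in when it is done.

Besides the shell and the picture viewer there is one more tool, called after "Request:" as name([rows], argument=value, ...), one row to a line, values as JSON. servo_tool: Moves the arm, as the interface text tells. Its arguments: {"type":"object","properties":{"steps":{"type":"array","items":{"type":"object","properties":{"hand":{"type":"number"},"x":{"type":"number"},"y":{"type":"number"},"z":{"type":"number"},"rx":{"type":"number"},"ry":{"type":"number"},"rz":{"type":"number"}}}}},"required":["steps"]}

```bash
mkdir -p pics
cat > h.py <<'E'
import numpy as np, cv2, json
from workcell import robot
def save(name,fn):
    im=robot.get_image(name); cv2.imwrite('pics/'+fn,im[:,:,::-1]); np.save('pics/'+fn[:-4]+'.npy',im); return im
def pix2(cam,uv,z):
    m=robot.camera_model(cam); K=np.array(m['mtx']); T=np.array(m['extrinsics'])
    p=np.linalg.inv(K)@np.array([uv[0],uv[1],1.]); d=T[:3,:3]@np.array([p[0],-p[1],-p[2]]); o=T[:3,3]
    return o+d*(z-o[2])/d[2]
def proj(cam,P):
    m=robot.camera_model(cam); K=np.array(m['mtx']); T=np.linalg.inv(np.array(m['extrinsics']))
    P=np.atleast_2d(P); c=P@T[:3,:3].T+T[:3,3]; q=np.c_[c[:,0],-c[:,1],-c[:,2]]@K.T
    return q[:,:2]/q[:,2:]
E
python3 - <<'E'
from h import *
np.set_printoptions(precision=4,suppress=True)
s=robot.state(); print({k:s[k] for k in ('clock','tcp_pos','tcp_rot','finger_gap','force')})
for c in('top','side'):
    save(c,f'{c}0.png'); m=robot.camera_model(c); print(c,m)
E
```

```text
{'clock': 0.0, 'tcp_pos': array([ 0.1609, -0.6032,  0.2305]), 'tcp_rot': array([ 0.7931, -0.6091, -0.0008, -0.0005]), 'finger_gap': 0.0851883011019264, 'force': array([0.1539, 0.2933, 0.4039])}
top {'mtx': array([[439.5727,   0.    , 324.2581],
       [  0.    , 439.5727, 202.5314],
       [  0.    ,   0.    ,   1.    ]]), 'extrinsics': array([[-0.0121,  0.9794, -0.2014,  0.3194],
       [-0.9999, -0.012 ,  0.0017, -0.0256],
       [-0.0008,  0.2014,  0.9795,  1.1533],
       [ 0.    ,  0.    ,  0.    ,  1.    ]])}
side {'mtx': array([[381.4146,   0.    , 317.8637],
       [  0.    , 381.4146, 204.4337],
       [  0.    ,   0.    ,   1.    ]]), 'extrinsics': array([[-0.9463,  0.188 , -0.263 ,  0.3472],
       [-0.3232, -0.571 ,  0.7546,  0.583 ],
       [-0.0084,  0.7991,  0.6011,  0.5494],
       [ 0.    ,  0.    ,  0.    ,  1.    ]])}
```

View pics/top0.png

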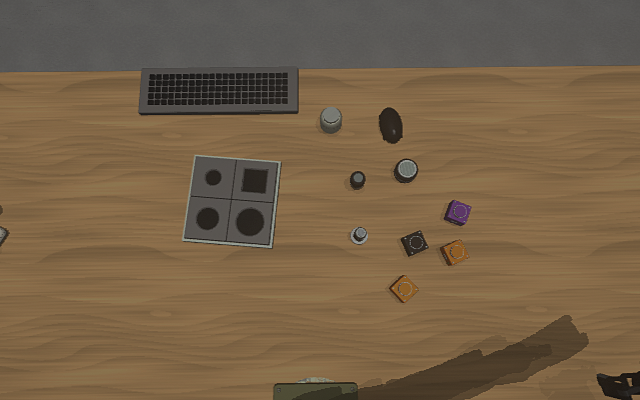

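View pics/side0.png

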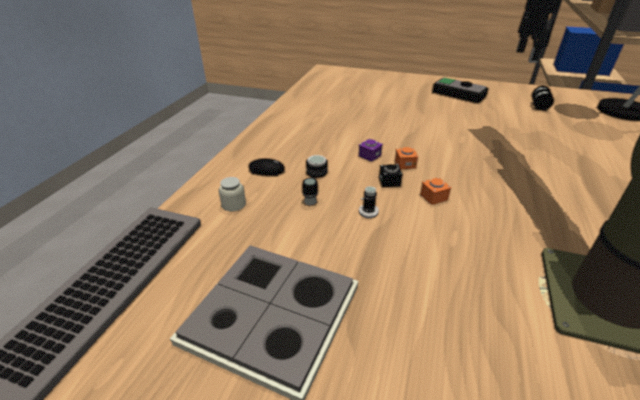

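Top view: eyepiece (358,179), lens (406,170), adapter (360,234) and black camera (415,243). There are orange look-alikes at (456,252) and (404,288), and a purple one at (458,212). The tray is around (232,201). I'll enlarge these and measure.

Run:
```python
from h import *
np.set_printoptions(precision=4,suppress=True)
im=np.load('pics/top0.npy')[:,:,::-1]
cv2.imwrite('pics/crA.png',cv2.resize(im[150:310,330:490],None,fx=3.7,fy=3.7,interpolation=cv2.INTER_CUBIC))
cv2.imwrite('pics/crB.png',cv2.resize(im[145:258,172:292],None,fx=5,fy=5,interpolation=cv2.INTER_CUBIC))
for n in ['eyepiece_center','adapter_center','lens_center','camera_center','pocket_small_floor','pocket_medium_floor','pocket_large_floor','pocket_square_floor']:
  for c in('top','side'):
    for r in robot.mark_of(n,c)[:4]:
        print(n,c,np.array(r['at']),round(r['p'],2),proj('top',r['at'])[0])
```

```text
eyepiece_center top [ 0.6087 -0.1128  0.0298] 0.75 [356.33   180.4831]
eyepiece_center side [ 0.6115 -0.1138  0.0284] 0.62 [356.6428 179.5836]
adapter_center top [ 0.4671 -0.1173  0.0328] 0.76 [359.6437 233.6858]
adapter_center side [ 0.4651 -0.1188  0.0303] 0.87 [360.1734 234.5807]
lens_center top [ 0.6381 -0.2466  0.0193] 0.86 [405.792  170.2138]
lens_center side [ 0.6368 -0.2472  0.0233] 0.94 [406.3128 170.2713]
camera_center top [ 0.3273 -0.2233  0.0226] 0.88 [402.8851 288.7555]
camera_center top [ 0.5218 -0.3753  0.0281] 0.68 [458.0702 211.8303]
camera_center top [ 0.4437 -0.26    0.0251] 0.66 [415.1437 242.4524]
camera_center top [ 0.4192 -0.3574  0.0253] 0.59 [453.698  251.5298]
camera_center side [ 0.4123 -0.3646  0.0235] 0.96 [456.4976 254.2595]
camera_center side [ 0.3298 -0.2207  0.0189] 0.74 [401.5569 287.7761]
camera_center side [ 0.4442 -0.258   0.0242] 0.72 [414.286  242.3074]
camera_center side [ 0.5223 -0.3786  0.021 ] 0.71 [458.5095 212.1175]
pocket_small_floor top [0.6198 0.2642 0.0175] 0.69 [214.5822 179.2836]
pocket_small_floor side [0.6225 0.2666 0.0198] 0.65 [213.5079 178.0936]
pocket_medium_floor top [0.5098 0.2713 0.0239] 0.55 [209.6359 219.638 ]
pocket_medium_floor side [ 0.4663 -0.1197  0.0321] 0.53 [360.5663 234.0204]
pocket_large_floor top [0.5054 0.1678 0.02  ] 0.63 [249.624  221.0696]
pocket_large_floor top [ 0.6111 -0.113   0.029 ] 0.61 [356.36   179.6767]
pocket_large_floor side [0.5026 0.169  0.0273] 0.97 [248.6665 221.6914]
pocket_square_floor top [0.6105 0.1566 0.0241] 0.85 [254.4733 181.5717]
pocket_square_floor side [0.6083 0.156  0.0221] 0.64 [254.8008 182.5606]
```

View pics/crA.png

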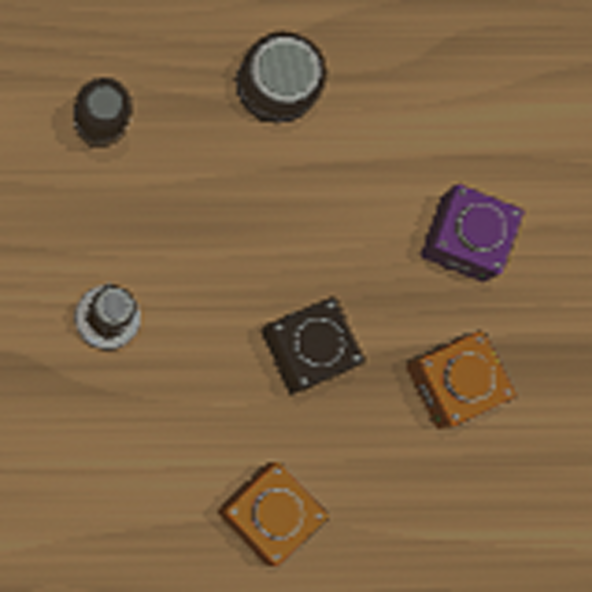

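View pics/crB.png

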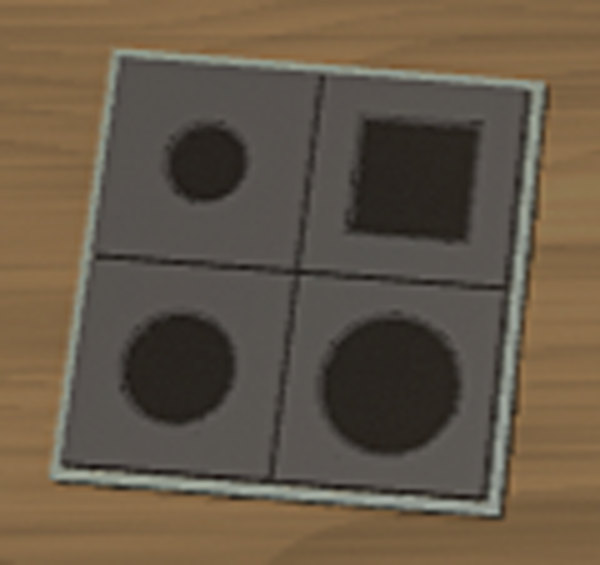

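The black camera at (415,243) is the real one; the orange (456,252), (404,288) and purple (458,212) blocks are the look-alikes. Next I'll fit silhouettes and the pocket grid for finer positions.

```bash
cat > fit.py <<'E'
from h import *
from scipy.optimize import minimize
PR={'eyepiece_center':[(15,0,24),(20,24,50),(18.5,50,58)],'adapter_center':[(23,0,10),(15,10,56),(12.5,56,66)],
'lens_center':[(30,0,34),(24,34,40)],'camera_center':[('s',0,40),(16.5,40,46)]}
S=8
def sil(name,cam,x,y,th,x0,y0,w,h,z0=0):
    m=np.zeros((h*S,w*S),np.uint8); a=np.linspace(0,2*np.pi,48,endpoint=False)
    for r,b,t in PR[name]:
        if r=='s':
            q=np.array([[25,25],[-25,25],[-25,-25],[25,-25]])@np.array([[np.cos(th),np.sin(th)],[-np.sin(th),np.cos(th)]])
        else: q=r*np.c_[np.cos(a),np.sin(a)]
        P=np.r_[np.c_[q,np.full(len(q),b)],np.c_[q,np.full(len(q),t)]]/1000+[x,y,z0]
        uv=(proj(cam,P)-[x0,y0]+.5)*S
        cv2.fillConvexPoly(m,cv2.convexHull(np.round(uv).astype(np.int32)),255)
    return cv2.resize(m,(w,h),interpolation=cv2.INTER_AREA)/255.
def fit(name,cam,mask,x,y,th,z0=0):
    ys,xs=np.where(mask); x0,y0=xs.min()-12,ys.min()-12; w,h=xs.max()+13-x0,ys.max()+13-y0
    M=mask[y0:y0+h,x0:x0+w].astype(float); sq=name=='camera_center'
    f=lambda p:((sil(name,cam,p[0]/1000,p[1]/1000,p[2]/20 if sq else 0,x0,y0,w,h,z0)-M)**2).sum()
    best=None
    for d in ((0,0),(4,4),(-4,-4)):
        p0=[x*1000+d[0],y*1000+d[1]]+([th*20] if sq else [])
        r=minimize(f,p0,method='Nelder-Mead',options=dict(initial_simplex=np.array([p0]+[[p0[j]+(3 if i==j else 0) for j in range(len(p0))] for i in range(len(p0))]),xatol=.05,fatol=.05))
        if best is None or r.fun<best.fun: best=r
    return best.x/([1000,1000,20] if sq else [1000,1000]),best.fun,M.sum()
E
python3 - <<'E'
from fit import *
np.set_printoptions(precision=4,suppress=True)
G={'eyepiece_center':(.610,-.113),'adapter_center':(.466,-.118),'lens_center':(.6375,-.247),'camera_center':(.444,-.259)}
for n,(x,y) in G.items():
  for c in('top','side'):
    uv=proj(c,[x,y,.025])[0]
    for r in robot.masks_of(n,c):
      m=np.array(r['pixels']); ys,xs=np.where(m)
      if len(xs)>20 and np.hypot(xs.mean()-uv[0],ys.mean()-uv[1])<12:
        print(n,c,round(r['p'],2),*fit(n,c,m,x,y,.3)); break
    else: print(n,c,'none')
im=np.load('pics/top0.npy'); g=cv2.cvtColor(im,cv2.COLOR_RGB2GRAY)
for nm,(u,v),z in (('small',(214,178),.03),('medium',(208,219),.03),('large',(250,221),.03),('square',(255,181),.03)):
    m=((g<62)).astype(np.uint8); nn,lab,st,ce=cv2.connectedComponentsWithStats(m)
    l=lab[v,u]; c=[k for k in cv2.findContours((lab==l).astype(np.uint8),0,cv2.CHAIN_APPROX_NONE)[0]][0]
    P=np.array([pix2('top',q[0],z) for q in c])[:,:2]
    (cx,cy),(w,h),a=cv2.minAreaRect((P*1000).astype(np.float32))
    print(nm,st[l],pix2('top',ce[l],z),(cx,cy),(w,h),a)
E
```

```text
eyepiece_center top 0.63 [ 0.6112 -0.1158] 7.755601691657056 226.0
eyepiece_center side 0.68 [ 0.6114 -0.1126] 7.766612841214917 390.0
adapter_center top 0.67 [ 0.4662 -0.1174] 22.240738177623992 221.0
adapter_center side 0.71 [ 0.4682 -0.1159] 25.105374855824678 458.0
lens_center top 0.8 [ 0.6381 -0.2463] 9.7040369088812 465.0
lens_center side 0.76 [ 0.6402 -0.2438] 26.996047673971546 434.0
camera_center top 0.94 [ 0.4431 -0.2574  0.3923] 28.43510957324106 412.0
camera_center side 0.7 [ 0.4445 -0.2553  0.3262] 21.926397539407915 498.0
small [205 169  16  17 196] [0.6224 0.2661 0.03  ] (622.6471557617188, 266.6956787109375) (40.69847869873047, 41.00349426269531) 9.118090629577637
medium [196 208  23  22 394] [0.5125 0.2758 0.03  ] (511.9772033691406, 276.74114990234375) (57.57081985473633, 55.11796569824219) 89.30296325683594
large [236 208  28  28 606] [0.502  0.1661 0.03  ] (502.8203125, 166.44935607910156) (70.99568176269531, 69.92237854003906) 0.9174351692199707
square [241 168  28  26 554] [0.6117 0.1561 0.03  ] (613.514404296875, 156.43466186523438) (64.75609588623047, 66.59300231933594) 83.46202850341797
```

```bash
cat > go.py <<'E'
import sys
from h import *
from scipy.spatial.transform import Rotation as R
def go(x,y,z,yaw=-90):
    s=robot.state(); r=R.from_quat(s['tcp_rot']); d=r.inv().apply(np.array([x,y,z])-s['tcp_pos'])
    X=r.as_matrix()[:,0]; Z=r.as_matrix()[:,2]; cy=np.degrees(np.arctan2(X[1],X[0]))
    print('t %.2f'%s['clock'],'tcp',s['tcp_pos'].round(4),'yaw %.2f'%cy,'tilt',Z[:2].round(4),'gap %.4f'%s['finger_gap'],'F',s['force'].round(1),'q',np.round(s['joint_positions'],2))
    print('tool delta mm',(d*1000).round(1),'rz %.3f'%np.radians((cy-yaw+180)%360-180))
if __name__=='__main__': go(*map(float,sys.argv[1:]))
E
python3 go.py .6115 -.1145 .14
```

```text
t 1.30 tcp [ 0.1612 -0.6039  0.2313] yaw -75.06 tilt [ 0.0001 -0.    ] gap 0.0856 F [-0.3 -0.1 -0.5] q [ 1.34  0.69 -0.19  1.57  0.16  0.9  -0.22]
tool delta mm [-356.7 -561.3   91.3] rz 0.261
```

Request:
servo_tool([
  {"hand": 1, "rz": 0.087},
  {"hand": 1, "rz": 0.087},
  {"hand": 1, "rz": 0.087},
  {"hand": 1, "x": -0.015, "y": -0.014, "z": 0.003},
  {"hand": 1, "x": -0.026, "y": -0.024, "z": 0.005},
  {"hand": 1, "x": -0.027, "y": -0.025, "z": 0.005},
  {"hand": 1, "x": -0.027, "y": -0.025, "z": 0.005},
  {"hand": 1, "x": -0.027, "y": -0.025, "z": 0.005},
  {"hand": 1, "x": -0.027, "y": -0.025, "z": 0.005},
  {"hand": 1, "x": -0.027, "y": -0.025, "z": 0.005},
])

```text
invalid input at $.steps[0]: expected keys hand, x, y, z, rx, ry, rz
```

Request:
servo_tool([
  {"hand": 1, "x": 0, "y": 0, "z": 0, "rx": 0, "ry": 0, "rz": 0.087},
  {"hand": 1, "x": 0, "y": 0, "z": 0, "rx": 0, "ry": 0, "rz": 0.087},
  {"hand": 1, "x": 0, "y": 0, "z": 0, "rx": 0, "ry": 0, "rz": 0.087},
  {"hand": 1, "x": -0.015, "y": -0.014, "z": 0.003, "rx": 0, "ry": 0, "rz": 0},
  {"hand": 1, "x": -0.026, "y": -0.024, "z": 0.005, "rx": 0, "ry": 0, "rz": 0},
  {"hand": 1, "x": -0.027, "y": -0.025, "z": 0.005, "rx": 0, "ry": 0, "rz": 0},
  {"hand": 1, "x": -0.027, "y": -0.025, "z": 0.005, "rx": 0, "ry": 0, "rz": 0},
  {"hand": 1, "x": -0.027, "y": -0.025, "z": 0.005, "rx": 0, "ry": 0, "rz": 0},
  {"hand": 1, "x": -0.027, "y": -0.025, "z": 0.005, "rx": 0, "ry": 0, "rz": 0},
  {"hand": 1, "x": -0.027, "y": -0.025, "z": 0.005, "rx": 0, "ry": 0, "rz": 0},
])

```text
clock: 2.13
tcp_pos: [0.3253, -0.4267, 0.1983]
tcp_rot: [-0.707, 0.707, -0.0, 0.0]
force: [1.0, -0.1, -0.4]
finger_gap: 0.0854
```

```bash
python3 go.py .6115 -.1145 .14
```

```text
t 2.13 tcp [ 0.3253 -0.4267  0.1983] yaw -90.02 tilt [ 0.0005 -0.0005] gap 0.0854 F [ 1.  -0.1 -0.4] q [ 0.89  0.62 -0.09  1.87  0.08  0.65 -0.82]
tool delta mm [-312.3 -286.1   58.3] rz -0.000
```

Request:
servo_tool([
  {"hand": 1, "x": -0.028, "y": -0.026, "z": 0.005, "rx": 0, "ry": 0, "rz": 0},
  {"hand": 1, "x": -0.028, "y": -0.026, "z": 0.005, "rx": 0, "ry": 0, "rz": 0},
  {"hand": 1, "x": -0.028, "y": -0.026, "z": 0.005, "rx": 0, "ry": 0, "rz": 0},
  {"hand": 1, "x": -0.028, "y": -0.026, "z": 0.005, "rx": 0, "ry": 0, "rz": 0},
  {"hand": 1, "x": -0.028, "y": -0.026, "z": 0.005, "rx": 0, "ry": 0, "rz": 0},
  {"hand": 1, "x": -0.028, "y": -0.026, "z": 0.005, "rx": 0, "ry": 0, "rz": 0},
  {"hand": 1, "x": -0.028, "y": -0.026, "z": 0.005, "rx": 0, "ry": 0, "rz": 0},
  {"hand": 1, "x": -0.028, "y": -0.026, "z": 0.005, "rx": 0, "ry": 0, "rz": 0},
  {"hand": 1, "x": -0.028, "y": -0.026, "z": 0.005, "rx": 0, "ry": 0, "rz": 0},
  {"hand": 1, "x": -0.028, "y": -0.026, "z": 0.005, "rx": 0, "ry": 0, "rz": 0},
])

```text
clock: 2.97
tcp_pos: [0.5856, -0.1463, 0.1482]
tcp_rot: [0.707, -0.707, 0.0, -0.0]
force: [0.6, -0.8, 0.2]
finger_gap: 0.0855
```

Request:
servo_tool([
  {"hand": 1, "x": -0.02, "y": -0.016, "z": 0.005, "rx": 0, "ry": 0, "rz": 0},
  {"hand": 1, "x": -0.01, "y": -0.009, "z": 0.003, "rx": 0, "ry": 0, "rz": 0},
  {"hand": 1, "x": 0, "y": 0, "z": 0, "rx": 0, "ry": 0, "rz": 0},
  {"hand": 1, "x": 0, "y": 0, "z": 0, "rx": 0, "ry": 0, "rz": 0},
])

```text
clock: 3.3
tcp_pos: [0.6085, -0.1189, 0.1401]
tcp_rot: [-0.707, 0.707, 0.0, -0.001]
force: [-1.0, -0.5, -0.0]
finger_gap: 0.0856
```

```bash
python3 go.py .6115 -.1145 .018; python3 -c "
from h import *
for c in('top','side'): save(c,c+'1.png')
a=cv2.imread('pics/top1.png')[100:300,280:480]; b=cv2.imread('pics/side1.png')[60:260,200:400]
cv2.imwrite('pics/c1.png',cv2.resize(np.hstack([a,b]),(800,400)))"
```

```text
t 3.30 tcp [ 0.6085 -0.1189  0.1401] yaw -90.01 tilt [-0.0014 -0.0012] gap 0.0856 F [-1.  -0.5 -0. ] q [ 0.11  0.79  0.01  1.67 -0.01  0.68 -1.45]
tool delta mm [ -4.6  -3.2 122.1] rz -0.000
```

View pics/c1.png

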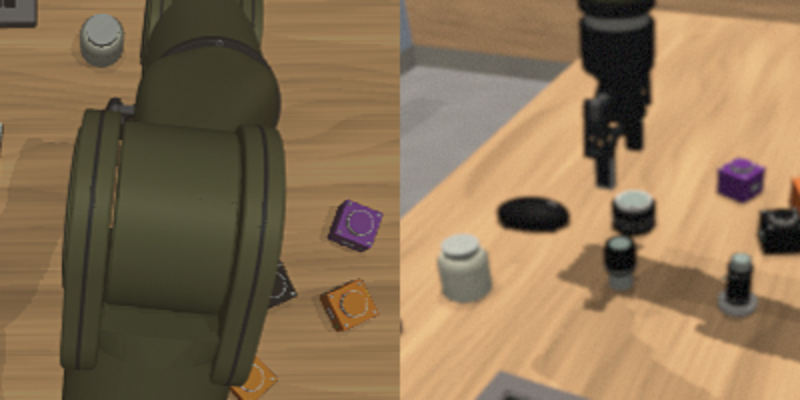

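The side view shows the open gripper above the eyepiece, which stands at (310,190) in the full picture, and nothing else is close. Descending.

Request:
servo_tool([
  {"hand": 1, "x": -0.0045, "y": -0.003, "z": 0.02, "rx": 0, "ry": 0, "rz": 0},
  {"hand": 1, "x": 0, "y": 0, "z": 0.025, "rx": 0, "ry": 0, "rz": 0},
  {"hand": 1, "x": 0, "y": 0, "z": 0.02, "rx": 0, "ry": 0, "rz": 0},
  {"hand": 1, "x": 0, "y": 0, "z": 0.018, "rx": 0, "ry": 0, "rz": 0},
  {"hand": 1, "x": 0, "y": 0, "z": 0.015, "rx": 0, "ry": 0, "rz": 0},
  {"hand": 1, "x": 0, "y": 0, "z": 0.012, "rx": 0, "ry": 0, "rz": 0},
  {"hand": 1, "x": 0, "y": 0, "z": 0.008, "rx": 0, "ry": 0, "rz": 0},
  {"hand": 1, "x": 0, "y": 0, "z": 0.004, "rx": 0, "ry": 0, "rz": 0},
  {"hand": 1, "x": 0, "y": 0, "z": 0, "rx": 0, "ry": 0, "rz": 0},
])

```text
clock: 4.15
tcp_pos: [0.6117, -0.1142, 0.0179]
tcp_rot: [-0.707, 0.708, 0.0, -0.0]
force: [0.2, 0.1, 0.8]
finger_gap: 0.0847
```

```bash
python3 go.py .6115 -.1145 .018; python3 -c "
from h import *
save('side','side2.png')
b=cv2.imread('pics/side2.png')[120:240,240:390]
cv2.imwrite('pics/c2.png',cv2.resize(b,(750,600),interpolation=2))"
```

```text
t 4.15 tcp [ 0.6117 -0.1142  0.0179] yaw -90.07 tilt [-0.0009 -0.0003] gap 0.0847 F [0.2 0.1 0.8] q [ 0.11  0.98  0.    1.7  -0.    0.46 -1.46]
tool delta mm [ 0.3  0.2 -0.1] rz -0.001
```

View pics/c2.png

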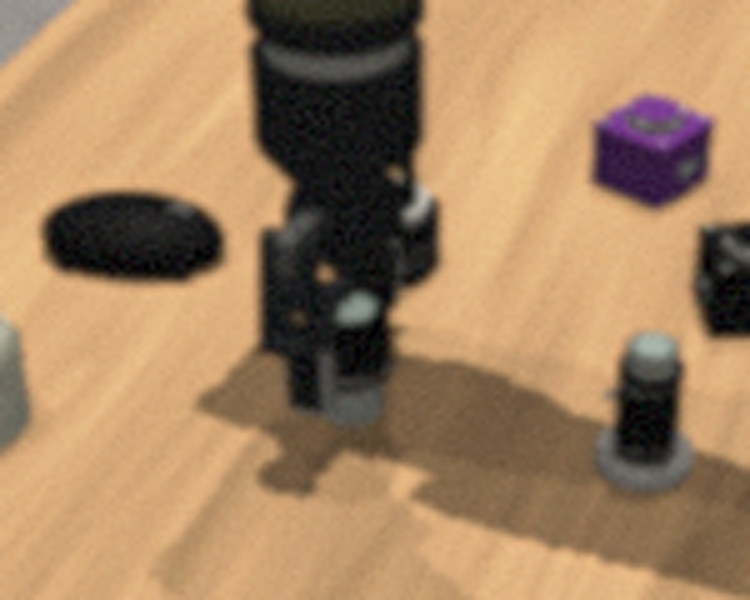

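```bash
python3 -c "
from h import *
for P in ([.612,-.066,.031],[.6115,-.1145,0],[.6115,-.1145,.058]): print((proj('side',P)[0]-[240,120])*5)"
```

```text
[309.44413508 408.82389881]
[347.97883484 403.79401201]
[345.32408743 303.90620786]
```

Request:
servo_tool([
  {"hand": 0, "x": 0, "y": 0, "z": 0, "rx": 0, "ry": 0, "rz": 0},
  {"hand": 0, "x": 0, "y": 0, "z": 0, "rx": 0, "ry": 0, "rz": 0},
  {"hand": 0, "x": 0, "y": 0, "z": 0, "rx": 0, "ry": 0, "rz": 0},
  {"hand": 0, "x": 0, "y": 0, "z": 0, "rx": 0, "ry": 0, "rz": 0},
  {"hand": 0, "x": 0, "y": 0, "z": 0, "rx": 0, "ry": 0, "rz": 0},
  {"hand": 0, "x": 0, "y": 0, "z": 0, "rx": 0, "ry": 0, "rz": 0},
  {"hand": 0, "x": 0, "y": 0, "z": 0, "rx": 0, "ry": 0, "rz": 0},
  {"hand": 0, "x": 0, "y": 0, "z": 0, "rx": 0, "ry": 0, "rz": 0},
])

```text
clock: 4.87
tcp_pos: [0.6128, -0.1136, 0.0192]
tcp_rot: [-0.707, 0.707, -0.001, 0.0]
force: [-0.8, -0.4, 6.1]
finger_gap: 0.0385
```

```bash
python3 go.py .622 .266 .16; python3 -c "
from h import *
save('side','side3.png')
b=cv2.imread('pics/side3.png')[120:240,240:390]
cv2.imwrite('pics/c3.png',cv2.resize(b,(750,600),interpolation=2))"
```

```text
t 4.87 tcp [ 0.6128 -0.1136  0.0192] yaw -90.01 tilt [ 0.0012 -0.0003] gap 0.0385 F [-0.8 -0.4  6.1] q [ 0.11  0.98  0.    1.7  -0.    0.46 -1.46]
tool delta mm [-379.5   -9.3 -141. ] rz -0.000
```

View pics/c3.png

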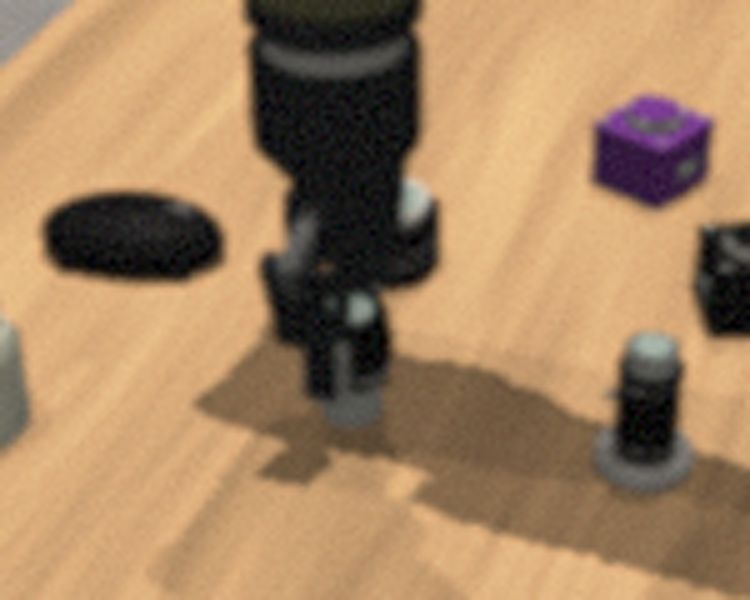

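Grip closed at 38.5 mm on the black body, and the eyepiece is upright at crop (355,360). Lifting and carrying over to the tray.

Request:
servo_tool([
  {"hand": 0, "x": 0, "y": 0, "z": -0.005, "rx": 0, "ry": 0, "rz": 0},
  {"hand": 0, "x": 0, "y": 0, "z": -0.015, "rx": 0, "ry": 0, "rz": 0},
  {"hand": 0, "x": 0, "y": 0, "z": -0.025, "rx": 0, "ry": 0, "rz": 0},
  {"hand": 0, "x": -0.01, "y": 0, "z": -0.03, "rx": 0, "ry": 0, "rz": 0},
  {"hand": 0, "x": -0.02, "y": 0, "z": -0.025, "rx": 0, "ry": 0, "rz": 0},
  {"hand": 0, "x": -0.03, "y": -0.001, "z": -0.01, "rx": 0, "ry": 0, "rz": 0},
  {"hand": 0, "x": -0.035, "y": -0.001, "z": -0.005, "rx": 0, "ry": 0, "rz": 0},
  {"hand": 0, "x": -0.035, "y": -0.001, "z": 0, "rx": 0, "ry": 0, "rz": 0},
  {"hand": 0, "x": -0.035, "y": -0.001, "z": 0, "rx": 0, "ry": 0, "rz": 0},
  {"hand": 0, "x": -0.035, "y": -0.001, "z": 0, "rx": 0, "ry": 0, "rz": 0},
])

```text
clock: 5.75
tcp_pos: [0.6168, 0.0882, 0.1335]
tcp_rot: [-0.707, 0.707, 0.0, -0.0]
force: [0.1, 0.7, -1.5]
finger_gap: 0.0387
```

Request:
servo_tool([
  {"hand": 0, "x": -0.035, "y": -0.001, "z": 0, "rx": 0, "ry": 0, "rz": 0},
  {"hand": 0, "x": -0.035, "y": -0.001, "z": 0, "rx": 0, "ry": 0, "rz": 0},
  {"hand": 0, "x": -0.035, "y": -0.001, "z": 0, "rx": 0, "ry": 0, "rz": 0},
  {"hand": 0, "x": -0.03, "y": -0.001, "z": 0, "rx": 0, "ry": 0, "rz": 0},
  {"hand": 0, "x": -0.025, "y": -0.001, "z": 0, "rx": 0, "ry": 0, "rz": 0},
  {"hand": 0, "x": -0.015, "y": 0, "z": 0, "rx": 0, "ry": 0, "rz": 0},
  {"hand": 0, "x": -0.005, "y": 0, "z": 0, "rx": 0, "ry": 0, "rz": 0},
  {"hand": 0, "x": 0, "y": 0, "z": 0, "rx": 0, "ry": 0, "rz": 0},
  {"hand": 0, "x": 0, "y": 0, "z": 0, "rx": 0, "ry": 0, "rz": 0},
])

```text
clock: 6.5
tcp_pos: [0.6225, 0.2638, 0.1331]
tcp_rot: [-0.706, 0.708, -0.001, -0.001]
force: [0.0, -0.9, -1.1]
finger_gap: 0.0385
```

```bash
python3 go.py .622 .266 .038; python3 -c "
from h import *
for c in('top','side'): save(c,c+'4.png')
a=cv2.imread('pics/top4.png')[100:300,130:330]; b=cv2.imread('pics/side4.png')[200:400,160:360]
cv2.imwrite('pics/c4.png',cv2.resize(np.hstack([a,b]),(800,400)))"
```

```text
t 6.50 tcp [0.6225 0.2638 0.1331] yaw -90.12 tilt [-0.0004 -0.0026] gap 0.0385 F [ 0.  -0.9 -1.1] q [-0.52  0.87  0.1   1.49 -0.1   0.79 -1.96]
tool delta mm [-2.4  0.5 95.1] rz -0.002
```

View pics/side4.png

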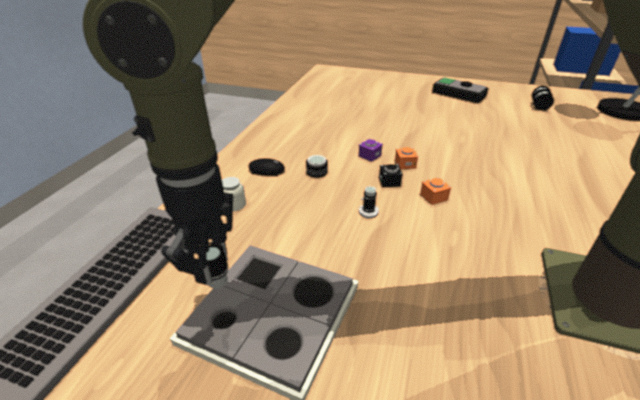

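Request:
servo_tool([
  {"hand": 0, "x": -0.0025, "y": 0.0005, "z": 0.015, "rx": 0, "ry": 0, "rz": 0},
  {"hand": 0, "x": 0, "y": 0, "z": 0.02, "rx": 0, "ry": 0, "rz": 0},
  {"hand": 0, "x": 0, "y": 0, "z": 0.02, "rx": 0, "ry": 0, "rz": 0},
  {"hand": 0, "x": 0, "y": 0, "z": 0.012, "rx": 0, "ry": 0, "rz": 0},
  {"hand": 0, "x": 0, "y": 0, "z": 0.008, "rx": 0, "ry": 0, "rz": 0},
  {"hand": 0, "x": 0, "y": 0, "z": 0, "rx": 0, "ry": 0, "rz": 0},
])

```text
clock: 7.1
tcp_pos: [0.621, 0.2673, 0.0566]
tcp_rot: [-0.707, 0.708, 0.0, -0.002]
force: [-0.2, 0.6, -1.4]
finger_gap: 0.0387
```

```bash
python3 go.py .622 .266 .0375; python3 -c "
from h import *
for c in('top','side'): save(c,c+'5.png')
a=cv2.imread('pics/top5.png')[110:260,160:310]; b=cv2.imread('pics/side5.png')[220:370,160:310]
cv2.imwrite('pics/c5.png',cv2.resize(np.hstack([a,b]),(800,400),interpolation=2))"
```

```text
t 7.10 tcp [0.621  0.2673 0.0566] yaw -90.09 tilt [-0.0028 -0.002 ] gap 0.0387 F [-0.2  0.6 -1.4] q [-0.52  0.98  0.08  1.52 -0.11  0.66 -1.96]
tool delta mm [ 1.3 -1.  19.1] rz -0.002
```

View pics/c5.png

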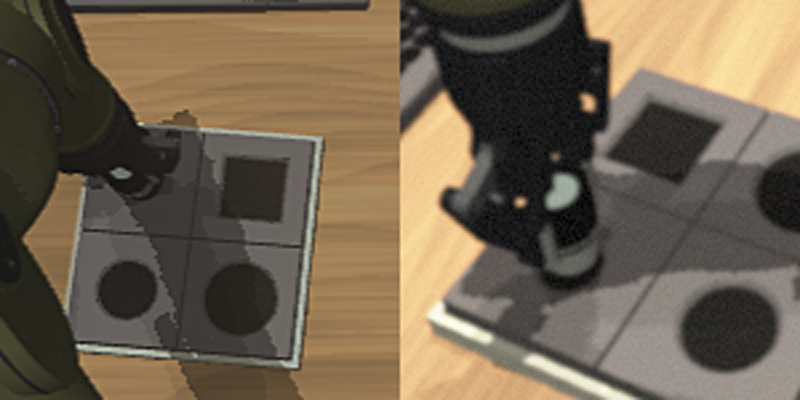

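```bash
python3 -c "
from fit import *
im=cv2.imread('pics/side5.png')
k=6; x0,y0=190,270
c=cv2.resize(im[y0:y0+70,x0:x0+90],None,fx=k,fy=k,interpolation=2)
for r,b,t in PR['eyepiece_center']:
  a=np.linspace(0,6.28,60)
  for z in(b,t):
    P=np.c_[.6215+r/1000*np.cos(a),.2665+r/1000*np.sin(a),np.full(60,.0375+z/1000)]
    cv2.polylines(c,[np.int32(np.round((proj('side',P)-[x0,y0]+.5)*k))],True,(0,255,0),1)
a=np.linspace(0,6.28,60);P=np.c_[.622+.0205*np.cos(a),.266+.0205*np.sin(a),np.full(60,.03)]
cv2.polylines(c,[np.int32(np.round((proj('side',P)-[x0,y0]+.5)*k))],True,(0,0,255),1)
cv2.imwrite('pics/c6.png',c)"
```

```text
(no output)
```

View pics/c6.png

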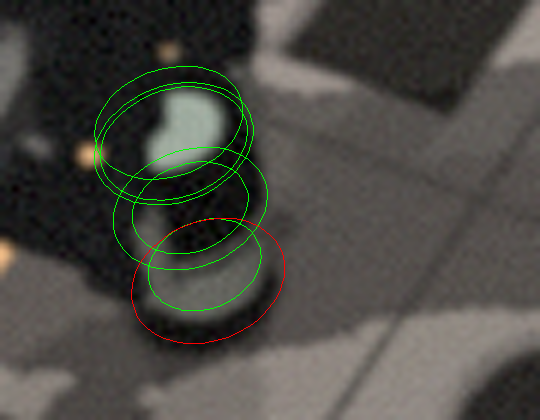

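Barrel lines up with the pocket, and the predicted outline matches within about 2 mm. Lowering the rest of the way slowly.

Request:
servo_tool([
  {"hand": 0, "x": 0.001, "y": -0.0005, "z": 0.008, "rx": 0, "ry": 0, "rz": 0},
  {"hand": 0, "x": 0, "y": 0, "z": 0.005, "rx": 0, "ry": 0, "rz": 0},
  {"hand": 0, "x": 0, "y": 0, "z": 0.003, "rx": 0, "ry": 0, "rz": 0},
  {"hand": 0, "x": 0, "y": 0, "z": 0.002, "rx": 0, "ry": 0, "rz": 0},
  {"hand": 0, "x": 0, "y": 0, "z": 0.001, "rx": 0, "ry": 0, "rz": 0},
  {"hand": 0, "x": 0, "y": 0, "z": 0, "rx": 0, "ry": 0, "rz": 0},
  {"hand": 0, "x": 0, "y": 0, "z": 0, "rx": 0, "ry": 0, "rz": 0},
])

```text
clock: 7.78
tcp_pos: [0.6225, 0.2681, 0.0394]
tcp_rot: [-0.707, 0.707, -0.0, 0.0]
force: [0.1, 0.3, -1.1]
finger_gap: 0.0386
```

```bash
for i in 1 2 3; do python3 -c "
from h import *; robot.get_image('side')
from go import go; go(.622,.266,.0375)"; done
```

```text
t 7.83 tcp [0.6226 0.2681 0.0395] yaw -90.01 tilt [0.0005 0.0001] gap 0.0386 F [-0.5  0.6 -2.2] q [-0.51  1.    0.08  1.52 -0.11  0.63 -1.95]
tool delta mm [2.1 0.6 2. ] rz -0.000
t 7.88 tcp [0.6225 0.2681 0.0395] yaw -90.01 tilt [0.0005 0.0001] gap 0.0383 F [-0.3  0.6 -1.9] q [-0.51  1.    0.08  1.52 -0.11  0.63 -1.95]
tool delta mm [2.1 0.5 2. ] rz -0.000
t 7.93 tcp [0.6225 0.2681 0.0395] yaw -90.01 tilt [0.0004 0.0001] gap 0.0383 F [ 0.6  0.3 -2. ] q [-0.51  1.    0.08  1.52 -0.11  0.63 -1.95]
tool delta mm [2.1 0.5 2. ] rz -0.000
```

Request:
servo_tool([
  {"hand": 0, "x": 0.0015, "y": 0, "z": 0.0007, "rx": 0, "ry": 0, "rz": 0},
  {"hand": 0, "x": 0, "y": 0, "z": 0.0007, "rx": 0, "ry": 0, "rz": 0},
  {"hand": 0, "x": 0, "y": 0, "z": 0.0006, "rx": 0, "ry": 0, "rz": 0},
  {"hand": 0, "x": 0, "y": 0, "z": 0, "rx": 0, "ry": 0, "rz": 0},
  {"hand": 0, "x": 0, "y": 0, "z": 0, "rx": 0, "ry": 0, "rz": 0},
])

```text
clock: 8.35
tcp_pos: [0.6224, 0.2665, 0.0373]
tcp_rot: [-0.707, 0.707, -0.0, -0.0]
force: [-1.1, -0.9, -0.6]
finger_gap: 0.0383
```

Request:
servo_tool([
  {"hand": 0, "x": 0, "y": 0, "z": 0.0005, "rx": 0, "ry": 0, "rz": 0},
  {"hand": 0, "x": 0, "y": 0, "z": 0, "rx": 0, "ry": 0, "rz": 0},
  {"hand": 0, "x": 0, "y": 0, "z": 0.0005, "rx": 0, "ry": 0, "rz": 0},
  {"hand": 0, "x": 0, "y": 0, "z": 0, "rx": 0, "ry": 0, "rz": 0},
  {"hand": 0, "x": 0, "y": 0, "z": 0, "rx": 0, "ry": 0, "rz": 0},
])

```text
clock: 8.77
tcp_pos: [0.6225, 0.2664, 0.0372]
tcp_rot: [-0.707, 0.707, -0.0, 0.0]
force: [-2.0, -1.6, 6.7]
finger_gap: 0.0384
```

Contact at TCP 37.2 mm, as predicted. Releasing and rising.

Request:
servo_tool([
  {"hand": 0.6, "x": 0, "y": 0, "z": 0, "rx": 0, "ry": 0, "rz": 0},
  {"hand": 0.8, "x": 0, "y": 0, "z": 0, "rx": 0, "ry": 0, "rz": 0},
  {"hand": 1, "x": 0, "y": 0, "z": 0, "rx": 0, "ry": 0, "rz": 0},
  {"hand": 1, "x": 0, "y": 0, "z": 0, "rx": 0, "ry": 0, "rz": 0},
  {"hand": 1, "x": 0, "y": 0, "z": 0, "rx": 0, "ry": 0, "rz": 0},
  {"hand": 1, "x": 0, "y": 0, "z": -0.005, "rx": 0, "ry": 0, "rz": 0},
  {"hand": 1, "x": 0, "y": 0, "z": -0.015, "rx": 0, "ry": 0, "rz": 0},
  {"hand": 1, "x": 0, "y": 0, "z": -0.025, "rx": 0, "ry": 0, "rz": 0},
  {"hand": 1, "x": 0, "y": 0, "z": -0.03, "rx": 0, "ry": 0, "rz": 0},
  {"hand": 1, "x": 0, "y": 0, "z": -0.03, "rx": 0, "ry": 0, "rz": 0},
])

```text
clock: 9.6
tcp_pos: [0.6223, 0.2664, 0.1434]
tcp_rot: [-0.707, 0.707, -0.0, 0.0]
force: [0.8, -0.1, 0.3]
finger_gap: 0.0851
```

```bash
python3 go.py .4665 -.1168 .14; python3 -c "
from h import *
save('side','side7.png')
b=cv2.imread('pics/side7.png')[240:390,160:360]
cv2.imwrite('pics/c7.png',cv2.resize(b,(800,600),interpolation=2))"
```

```text
t 9.60 tcp [0.6223 0.2664 0.1434] yaw -90.02 tilt [ 0.0001 -0.0001] gap 0.0851 F [ 0.8 -0.1  0.3] q [-0.52  0.86  0.1   1.48 -0.1   0.81 -1.96]
tool delta mm [383.2 155.6   3.4] rz -0.000
```

View pics/c7.png

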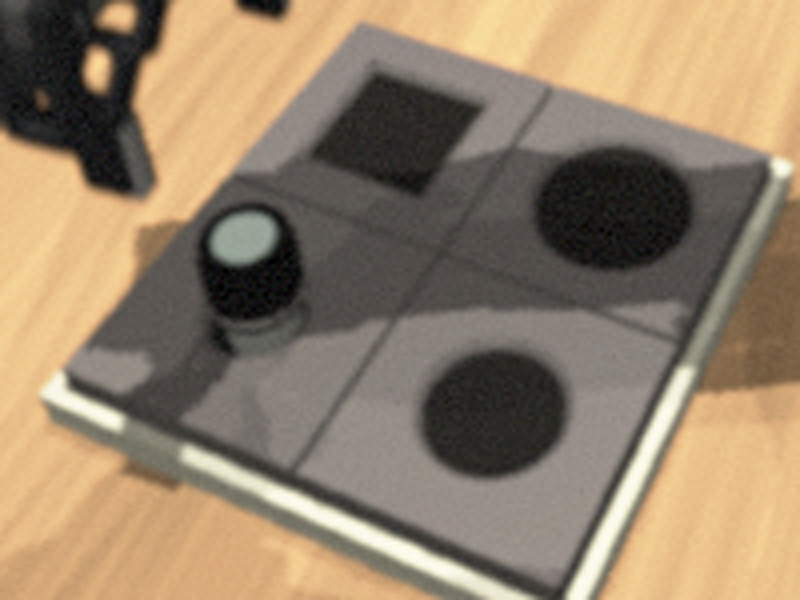

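The eyepiece stands upright, seated in the small pocket. Next the adapter.

Request:
servo_tool([
  {"hand": 1, "x": 0.016, "y": 0.006, "z": 0, "rx": 0, "ry": 0, "rz": 0},
  {"hand": 1, "x": 0.032, "y": 0.013, "z": 0, "rx": 0, "ry": 0, "rz": 0},
  {"hand": 1, "x": 0.032, "y": 0.013, "z": 0, "rx": 0, "ry": 0, "rz": 0},
  {"hand": 1, "x": 0.032, "y": 0.013, "z": 0, "rx": 0, "ry": 0, "rz": 0},
  {"hand": 1, "x": 0.032, "y": 0.013, "z": 0, "rx": 0, "ry": 0, "rz": 0},
  {"hand": 1, "x": 0.032, "y": 0.013, "z": 0, "rx": 0, "ry": 0, "rz": 0},
  {"hand": 1, "x": 0.032, "y": 0.013, "z": 0, "rx": 0, "ry": 0, "rz": 0},
  {"hand": 1, "x": 0.032, "y": 0.013, "z": 0, "rx": 0, "ry": 0, "rz": 0},
  {"hand": 1, "x": 0.032, "y": 0.013, "z": 0, "rx": 0, "ry": 0, "rz": 0},
  {"hand": 1, "x": 0.032, "y": 0.013, "z": 0, "rx": 0, "ry": 0, "rz": 0},
])

```text
clock: 10.48
tcp_pos: [0.4992, -0.0389, 0.1425]
tcp_rot: [-0.707, 0.707, -0.001, 0.001]
force: [0.3, -0.8, -0.0]
finger_gap: 0.0853
```

Request:
servo_tool([
  {"hand": 1, "x": 0.032, "y": 0.013, "z": 0, "rx": 0, "ry": 0, "rz": 0},
  {"hand": 1, "x": 0.027, "y": 0.011, "z": 0, "rx": 0, "ry": 0, "rz": 0},
  {"hand": 1, "x": 0.015, "y": 0.006, "z": 0.003, "rx": 0, "ry": 0, "rz": 0},
  {"hand": 1, "x": 0.005, "y": 0.002, "z": 0, "rx": 0, "ry": 0, "rz": 0},
  {"hand": 1, "x": 0, "y": 0, "z": 0, "rx": 0, "ry": 0, "rz": 0},
  {"hand": 1, "x": 0, "y": 0, "z": 0, "rx": 0, "ry": 0, "rz": 0},
])

```text
clock: 10.98
tcp_pos: [0.4684, -0.1154, 0.1389]
tcp_rot: [0.707, -0.707, 0.0, -0.001]
force: [-0.4, 1.1, -0.2]
finger_gap: 0.0855
```

```bash
python3 go.py .4668 -.117 .016
```

```text
t 10.98 tcp [ 0.4684 -0.1154  0.1389] yaw -89.96 tilt [0.0019 0.0006] gap 0.0855 F [-0.4  1.1 -0.2] q [ 0.15  0.66 -0.01  2.08  0.02  0.39 -1.44]
tool delta mm [  1.6   1.8 122.9] rz 0.001
```

Request:
servo_tool([
  {"hand": 1, "x": 0.0015, "y": 0.0015, "z": 0.02, "rx": 0, "ry": 0, "rz": 0},
  {"hand": 1, "x": 0, "y": 0, "z": 0.025, "rx": 0, "ry": 0, "rz": 0},
  {"hand": 1, "x": 0, "y": 0, "z": 0.02, "rx": 0, "ry": 0, "rz": 0},
  {"hand": 1, "x": 0, "y": 0, "z": 0.02, "rx": 0, "ry": 0, "rz": 0},
  {"hand": 1, "x": 0, "y": 0, "z": 0.015, "rx": 0, "ry": 0, "rz": 0},
  {"hand": 1, "x": 0, "y": 0, "z": 0.012, "rx": 0, "ry": 0, "rz": 0},
  {"hand": 1, "x": 0, "y": 0, "z": 0.007, "rx": 0, "ry": 0, "rz": 0},
  {"hand": 1, "x": 0, "y": 0, "z": 0.003, "rx": 0, "ry": 0, "rz": 0},
  {"hand": 1, "x": 0, "y": 0, "z": 0, "rx": 0, "ry": 0, "rz": 0},
  {"hand": 1, "x": 0, "y": 0, "z": 0, "rx": 0, "ry": 0, "rz": 0},
])

```text
clock: 11.82
tcp_pos: [0.4664, -0.1174, 0.0167]
tcp_rot: [0.707, -0.707, 0.0, -0.0]
force: [-0.6, 0.8, -0.0]
finger_gap: 0.0855
```

```bash
python3 go.py .4668 -.117 .016; python3 -c "
from h import *
save('side','side8.png')
b=cv2.imread('pics/side8.png')[130:250,300:450]
cv2.imwrite('pics/c8.png',cv2.resize(b,(750,600),interpolation=2))"
```

```text
t 11.82 tcp [ 0.4664 -0.1174  0.0167] yaw -89.95 tilt [0.001 0.   ] gap 0.0855 F [-0.6  0.8 -0. ] q [ 0.15  0.91 -0.    2.13  0.03  0.1  -1.45]
tool delta mm [-0.4 -0.4  0.7] rz 0.001
```

View pics/c8.png

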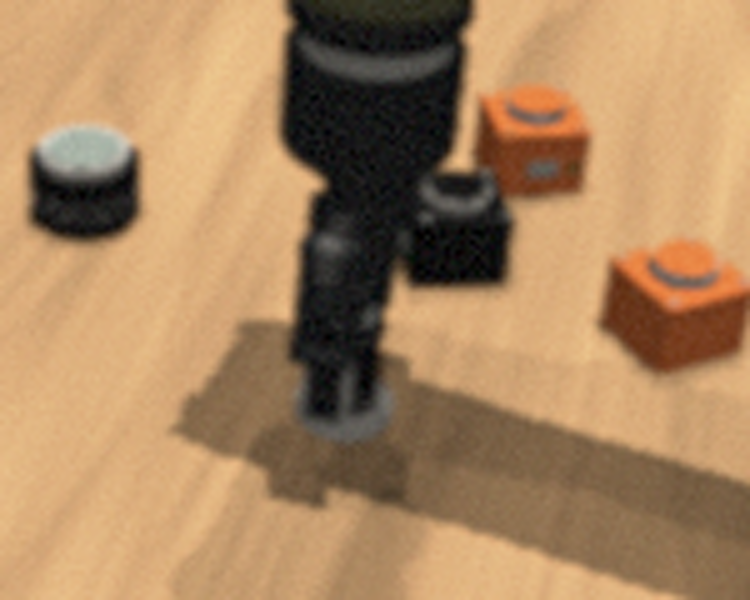

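The gripper straddles the adapter. Closing.

Request:
servo_tool([
  {"hand": 0, "x": 0, "y": 0, "z": 0, "rx": 0, "ry": 0, "rz": 0},
  {"hand": 0, "x": 0, "y": 0, "z": 0, "rx": 0, "ry": 0, "rz": 0},
  {"hand": 0, "x": 0, "y": 0, "z": 0, "rx": 0, "ry": 0, "rz": 0},
  {"hand": 0, "x": 0, "y": 0, "z": 0, "rx": 0, "ry": 0, "rz": 0},
  {"hand": 0, "x": 0, "y": 0, "z": 0, "rx": 0, "ry": 0, "rz": 0},
  {"hand": 0, "x": 0, "y": 0, "z": 0, "rx": 0, "ry": 0, "rz": 0},
  {"hand": 0, "x": 0, "y": 0, "z": 0, "rx": 0, "ry": 0, "rz": 0},
  {"hand": 0, "x": 0, "y": 0, "z": 0, "rx": 0, "ry": 0, "rz": 0},
])

```text
clock: 12.53
tcp_pos: [0.4659, -0.118, 0.0167]
tcp_rot: [-0.707, 0.707, -0.0, 0.0]
force: [-0.4, 0.2, 5.5]
finger_gap: 0.0285
```

Request:
servo_tool([
  {"hand": 0, "x": 0, "y": 0, "z": -0.005, "rx": 0, "ry": 0, "rz": 0},
  {"hand": 0, "x": 0, "y": 0, "z": -0.01, "rx": 0, "ry": 0, "rz": 0},
  {"hand": 0, "x": 0, "y": 0, "z": -0.015, "rx": 0, "ry": 0, "rz": 0},
  {"hand": 0, "x": 0, "y": 0, "z": -0.02, "rx": 0, "ry": 0, "rz": 0},
  {"hand": 0, "x": 0, "y": 0, "z": -0.025, "rx": 0, "ry": 0, "rz": 0},
  {"hand": 0, "x": 0, "y": 0, "z": -0.025, "rx": 0, "ry": 0, "rz": 0},
  {"hand": 0, "x": 0, "y": 0, "z": -0.015, "rx": 0, "ry": 0, "rz": 0},
  {"hand": 0, "x": 0, "y": 0, "z": 0, "rx": 0, "ry": 0, "rz": 0},
])

```text
clock: 13.2
tcp_pos: [0.4673, -0.1184, 0.1346]
tcp_rot: [-0.707, 0.707, -0.002, 0.002]
force: [0.8, 0.5, -1.9]
finger_gap: 0.0287
```

```bash
python3 go.py .512 .276 .132; python3 -c "
from h import *
save('side','side9.png')
b=cv2.imread('pics/side9.png')[130:250,300:450]
cv2.imwrite('pics/c9.png',cv2.resize(b,(750,600),interpolation=2))"
```

```text
t 13.20 tcp [ 0.4673 -0.1184  0.1346] yaw -90.03 tilt [ 0.0057 -0.0011] gap 0.0287 F [ 0.8  0.5 -1.9] q [ 0.16  0.67 -0.01  2.09  0.02  0.37 -1.44]
tool delta mm [-394.4  -44.4    2.4] rz -0.001
```

View pics/c9.png

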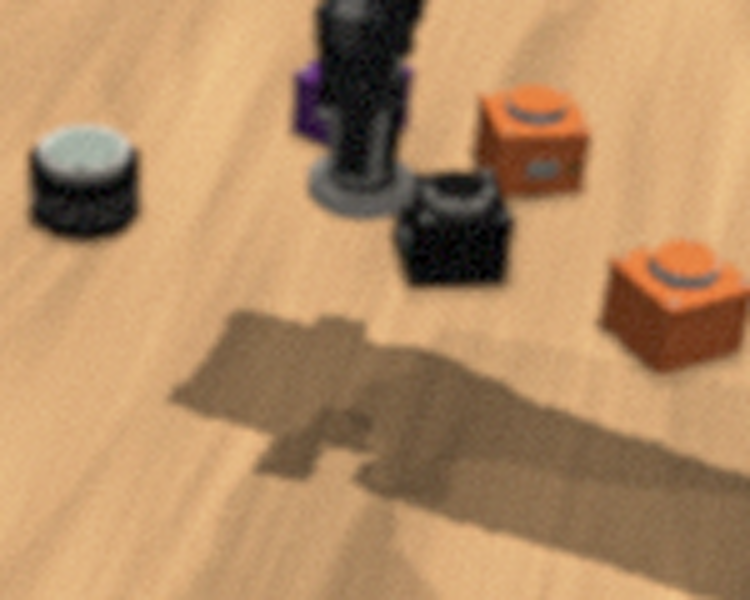

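Adapter lifted upright. Carrying to the medium pocket.

Request:
servo_tool([
  {"hand": 0, "x": -0.015, "y": -0.002, "z": 0, "rx": 0, "ry": 0, "rz": 0},
  {"hand": 0, "x": -0.028, "y": -0.003, "z": 0, "rx": 0, "ry": 0, "rz": 0},
  {"hand": 0, "x": -0.035, "y": -0.004, "z": 0, "rx": 0, "ry": 0, "rz": 0},
  {"hand": 0, "x": -0.035, "y": -0.004, "z": 0, "rx": 0, "ry": 0, "rz": 0},
  {"hand": 0, "x": -0.035, "y": -0.004, "z": 0, "rx": 0, "ry": 0, "rz": 0},
  {"hand": 0, "x": -0.035, "y": -0.004, "z": 0, "rx": 0, "ry": 0, "rz": 0},
  {"hand": 0, "x": -0.035, "y": -0.004, "z": 0, "rx": 0, "ry": 0, "rz": 0},
  {"hand": 0, "x": -0.035, "y": -0.004, "z": 0, "rx": 0, "ry": 0, "rz": 0},
  {"hand": 0, "x": -0.035, "y": -0.004, "z": 0, "rx": 0, "ry": 0, "rz": 0},
  {"hand": 0, "x": -0.035, "y": -0.004, "z": 0, "rx": 0, "ry": 0, "rz": 0},
])

```text
clock: 14.08
tcp_pos: [0.5017, 0.2065, 0.1301]
tcp_rot: [0.707, -0.707, -0.0, 0.001]
force: [1.3, -1.2, -2.6]
finger_gap: 0.0286
```

Request:
servo_tool([
  {"hand": 0, "x": -0.03, "y": -0.003, "z": 0, "rx": 0, "ry": 0, "rz": 0},
  {"hand": 0, "x": -0.022, "y": -0.003, "z": 0, "rx": 0, "ry": 0, "rz": 0},
  {"hand": 0, "x": -0.014, "y": -0.001, "z": 0.005, "rx": 0, "ry": 0, "rz": 0},
  {"hand": 0, "x": -0.005, "y": 0, "z": 0.015, "rx": 0, "ry": 0, "rz": 0},
  {"hand": 0, "x": 0, "y": 0, "z": 0.02, "rx": 0, "ry": 0, "rz": 0},
  {"hand": 0, "x": 0, "y": 0, "z": 0.02, "rx": 0, "ry": 0, "rz": 0},
  {"hand": 0, "x": 0, "y": 0, "z": 0.01, "rx": 0, "ry": 0, "rz": 0},
  {"hand": 0, "x": 0, "y": 0, "z": 0.005, "rx": 0, "ry": 0, "rz": 0},
  {"hand": 0, "x": 0, "y": 0, "z": 0, "rx": 0, "ry": 0, "rz": 0},
  {"hand": 0, "x": 0, "y": 0, "z": 0, "rx": 0, "ry": 0, "rz": 0},
])

```text
clock: 14.92
tcp_pos: [0.5101, 0.2756, 0.0564]
tcp_rot: [-0.707, 0.707, -0.0, -0.0]
force: [-0.1, -0.6, -1.7]
finger_gap: 0.0286
```

```bash
python3 go.py .512 .276 .0405
cat > ov.py <<'E'
from fit import *
def ov(cam,name,x,y,z0,px,py,pr,fn,th=0,w=90,h=70,k=7):
    im=save(cam,fn)[:,:,::-1]; u=proj(cam,[x,y,z0+.02])[0]; x0,y0=int(u[0]-w/2),int(u[1]-h/2)
    c=cv2.resize(im[y0:y0+h,x0:x0+w],None,fx=k,fy=k,interpolation=2); a=np.linspace(0,6.28,60)
    sq=lambda s,t:s*np.array([[1,1],[-1,1],[-1,-1],[1,-1]])@np.array([[np.cos(t),np.sin(t)],[-np.sin(t),np.cos(t)]])
    dr=lambda q,X,Y,z,col: cv2.polylines(c,[np.int32(np.round((proj(cam,np.c_[q+[X,Y],np.full(len(q),z)])-[x0,y0]+.5)*k))],True,col,1)
    for r,b,t in PR[name]:
        q=sq(.025,th) if r=='s' else r/1000*np.c_[np.cos(a),np.sin(a)]
        for z in(b,t): dr(q,x,y,z0+z/1000,(0,255,0))
    dr(sq(.0305,-.089) if pr=='s' else pr*np.c_[np.cos(a),np.sin(a)],px,py,.03,(0,0,255))
    cv2.imwrite('pics/ov_'+fn,c)
E
python3 -c "
from ov import *
p=robot.state()['tcp_pos']; ov('side','adapter_center',p[0],p[1],p[2]-.0167,.512,.276,.0285,'side10.png')"
```

```text
t 14.92 tcp [0.5101 0.2756 0.0564] yaw -90.05 tilt [ 0.0001 -0.0004] gap 0.0286 F [-0.1 -0.6 -1.7] q [-0.63  0.89  0.09  1.83 -0.17  0.43 -1.99]
tool delta mm [-0.5 -1.9 15.9] rz -0.001
```

View pics/ov_side10.png

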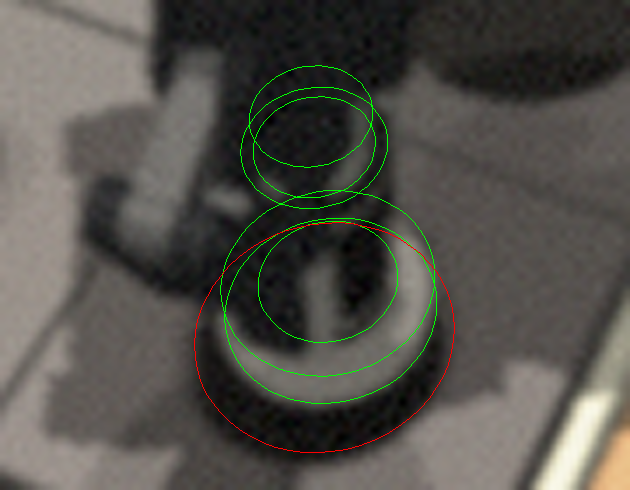

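Outlines match. Lowering in small steps.

Request:
servo_tool([
  {"hand": 0, "x": -0.0005, "y": -0.0018, "z": 0.005, "rx": 0, "ry": 0, "rz": 0},
  {"hand": 0, "x": 0, "y": 0, "z": 0.004, "rx": 0, "ry": 0, "rz": 0},
  {"hand": 0, "x": 0, "y": 0, "z": 0.003, "rx": 0, "ry": 0, "rz": 0},
  {"hand": 0, "x": 0, "y": 0, "z": 0.002, "rx": 0, "ry": 0, "rz": 0},
  {"hand": 0, "x": 0, "y": 0, "z": 0.001, "rx": 0, "ry": 0, "rz": 0},
  {"hand": 0, "x": 0, "y": 0, "z": 0.0005, "rx": 0, "ry": 0, "rz": 0},
  {"hand": 0, "x": 0, "y": 0, "z": 0, "rx": 0, "ry": 0, "rz": 0},
  {"hand": 0, "x": 0, "y": 0, "z": 0, "rx": 0, "ry": 0, "rz": 0},
])

```text
clock: 15.63
tcp_pos: [0.5117, 0.2766, 0.0408]
tcp_rot: [-0.707, 0.707, -0.0, 0.0]
force: [-0.5, 0.6, -1.2]
finger_gap: 0.0286
```

Request:
servo_tool([
  {"hand": 0, "x": 0, "y": 0, "z": 0.0005, "rx": 0, "ry": 0, "rz": 0},
  {"hand": 0, "x": 0, "y": 0, "z": 0.0005, "rx": 0, "ry": 0, "rz": 0},
  {"hand": 0, "x": 0, "y": 0, "z": 0.0005, "rx": 0, "ry": 0, "rz": 0},
  {"hand": 0, "x": 0, "y": 0, "z": 0, "rx": 0, "ry": 0, "rz": 0},
  {"hand": 0, "x": 0, "y": 0, "z": 0, "rx": 0, "ry": 0, "rz": 0},
])

```text
clock: 16.05
tcp_pos: [0.5117, 0.2766, 0.0398]
tcp_rot: [-0.707, 0.707, -0.0, 0.0]
force: [-1.2, 0.4, 4.8]
finger_gap: 0.029
```

Contact at 39.8 mm, as predicted. Releasing, rising, then moving towards the lens.

Request:
servo_tool([
  {"hand": 0.6, "x": 0, "y": 0, "z": 0, "rx": 0, "ry": 0, "rz": 0},
  {"hand": 0.8, "x": 0, "y": 0, "z": 0, "rx": 0, "ry": 0, "rz": 0},
  {"hand": 1, "x": 0, "y": 0, "z": 0, "rx": 0, "ry": 0, "rz": 0},
  {"hand": 1, "x": 0, "y": 0, "z": 0, "rx": 0, "ry": 0, "rz": 0},
  {"hand": 1, "x": 0, "y": 0, "z": 0, "rx": 0, "ry": 0, "rz": 0},
  {"hand": 1, "x": 0, "y": 0, "z": -0.005, "rx": 0, "ry": 0, "rz": 0},
  {"hand": 1, "x": 0, "y": 0, "z": -0.015, "rx": 0, "ry": 0, "rz": 0},
  {"hand": 1, "x": 0, "y": 0, "z": -0.025, "rx": 0, "ry": 0, "rz": 0},
  {"hand": 1, "x": 0, "y": 0, "z": -0.03, "rx": 0, "ry": 0, "rz": 0},
  {"hand": 1, "x": 0, "y": 0, "z": -0.03, "rx": 0, "ry": 0, "rz": 0},
])

```text
clock: 16.88
tcp_pos: [0.5111, 0.2762, 0.1453]
tcp_rot: [-0.707, 0.707, 0.0, -0.001]
force: [0.9, 0.2, -0.0]
finger_gap: 0.0853
```

Request:
servo_tool([
  {"hand": 1, "x": 0.015, "y": -0.004, "z": 0, "rx": 0, "ry": 0, "rz": 0},
  {"hand": 1, "x": 0.03, "y": -0.007, "z": 0, "rx": 0, "ry": 0, "rz": 0},
  {"hand": 1, "x": 0.036, "y": -0.009, "z": 0, "rx": 0, "ry": 0, "rz": 0},
  {"hand": 1, "x": 0.036, "y": -0.009, "z": 0, "rx": 0, "ry": 0, "rz": 0},
  {"hand": 1, "x": 0.036, "y": -0.009, "z": 0, "rx": 0, "ry": 0, "rz": 0},
  {"hand": 1, "x": 0.036, "y": -0.009, "z": 0, "rx": 0, "ry": 0, "rz": 0},
  {"hand": 1, "x": 0.036, "y": -0.009, "z": 0, "rx": 0, "ry": 0, "rz": 0},
  {"hand": 1, "x": 0.036, "y": -0.009, "z": 0, "rx": 0, "ry": 0, "rz": 0},
  {"hand": 1, "x": 0.036, "y": -0.009, "z": 0, "rx": 0, "ry": 0, "rz": 0},
  {"hand": 1, "x": 0.036, "y": -0.009, "z": 0, "rx": 0, "ry": 0, "rz": 0},
])

```text
clock: 17.72
tcp_pos: [0.5947, -0.0584, 0.1447]
tcp_rot: [-0.707, 0.707, -0.0, 0.0]
force: [-0.3, -0.1, 1.2]
finger_gap: 0.0856
```

```bash
python3 go.py .638 -.246 .12; python3 -c "
from h import *
save('side','side11.png')
b=cv2.imread('pics/side11.png')[220:400,160:380]
cv2.imwrite('pics/c11.png',cv2.resize(b,(733,600),interpolation=2))"
```

```text
t 17.72 tcp [ 0.5947 -0.0584  0.1447] yaw -90.02 tilt [ 0.0001 -0.0001] gap 0.0856 F [-0.3 -0.1  1.2] q [-0.    0.76  0.04  1.74 -0.05  0.64 -1.5 ]
tool delta mm [187.6 -43.4  24.7] rz -0.000
```

View pics/c11.png

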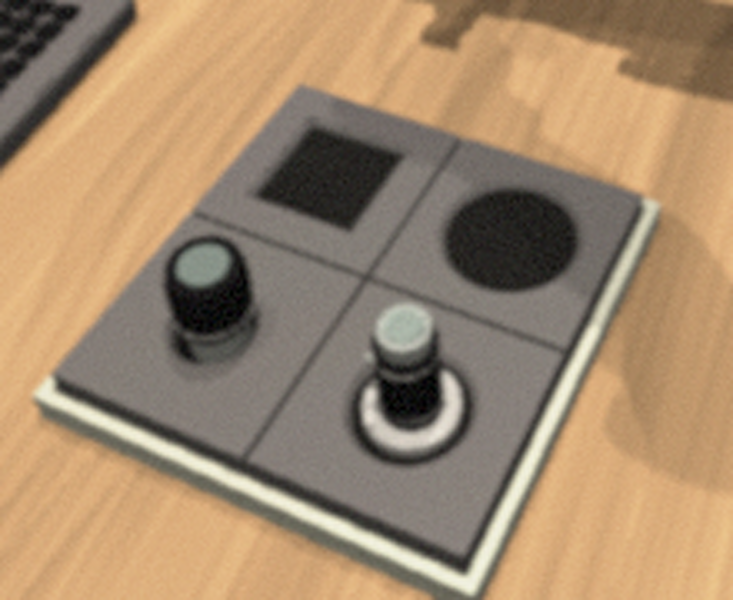

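The adapter sits centred in the medium pocket at crop (410,410) and the eyepiece is still in place. On to the lens.

Request:
servo_tool([
  {"hand": 1, "x": 0.033, "y": -0.008, "z": 0.003, "rx": 0, "ry": 0, "rz": 0},
  {"hand": 1, "x": 0.036, "y": -0.009, "z": 0.004, "rx": 0, "ry": 0, "rz": 0},
  {"hand": 1, "x": 0.036, "y": -0.009, "z": 0.004, "rx": 0, "ry": 0, "rz": 0},
  {"hand": 1, "x": 0.035, "y": -0.008, "z": 0.004, "rx": 0, "ry": 0, "rz": 0},
  {"hand": 1, "x": 0.025, "y": -0.006, "z": 0.004, "rx": 0, "ry": 0, "rz": 0},
  {"hand": 1, "x": 0.015, "y": -0.003, "z": 0.004, "rx": 0, "ry": 0, "rz": 0},
  {"hand": 1, "x": 0.006, "y": -0.001, "z": 0.002, "rx": 0, "ry": 0, "rz": 0},
  {"hand": 1, "x": 0, "y": 0, "z": 0, "rx": 0, "ry": 0, "rz": 0},
  {"hand": 1, "x": 0, "y": 0, "z": 0, "rx": 0, "ry": 0, "rz": 0},
])

```text
clock: 18.52
tcp_pos: [0.6384, -0.2408, 0.1192]
tcp_rot: [0.707, -0.707, -0.001, -0.0]
force: [-0.4, -0.4, 0.2]
finger_gap: 0.0857
```

```bash
python3 go.py .638 -.246 .006; python3 -c "
from ov import *
ov('side','lens_center',.638,-.246,0,.5025,.1661,.0355,'side12.png')"
```

```text
t 18.52 tcp [ 0.6384 -0.2408  0.1192] yaw -89.96 tilt [-0.0005  0.0015] gap 0.0857 F [-0.4 -0.4  0.2] q [ 0.29  0.9   0.01  1.47 -0.01  0.78 -1.27]
tool delta mm [  5.4   0.4 113.2] rz 0.001
```

View pics/ov_side12.png

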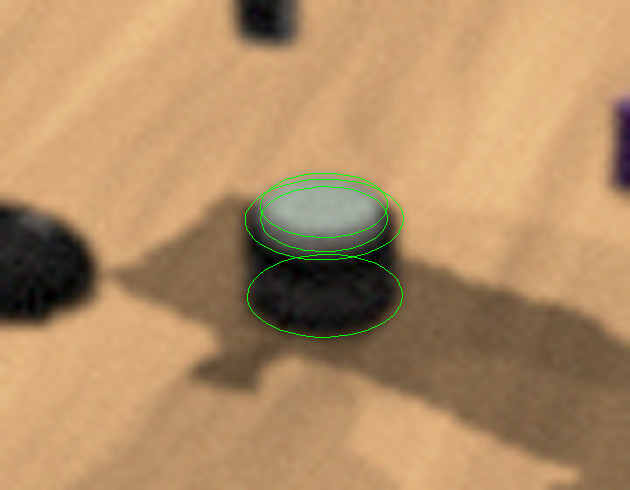

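Lens position confirmed, with the overlay within about 1 px. Descending around it.

Request:
servo_tool([
  {"hand": 1, "x": 0.003, "y": 0, "z": 0.015, "rx": 0, "ry": 0, "rz": 0},
  {"hand": 1, "x": 0.002, "y": 0, "z": 0.02, "rx": 0, "ry": 0, "rz": 0},
  {"hand": 1, "x": 0, "y": 0, "z": 0.02, "rx": 0, "ry": 0, "rz": 0},
  {"hand": 1, "x": 0, "y": 0, "z": 0.015, "rx": 0, "ry": 0, "rz": 0},
  {"hand": 1, "x": 0, "y": 0, "z": 0.013, "rx": 0, "ry": 0, "rz": 0},
  {"hand": 1, "x": 0, "y": 0, "z": 0.012, "rx": 0, "ry": 0, "rz": 0},
  {"hand": 1, "x": 0, "y": 0, "z": 0.008, "rx": 0, "ry": 0, "rz": 0},
  {"hand": 1, "x": 0, "y": 0, "z": 0.005, "rx": 0, "ry": 0, "rz": 0},
  {"hand": 1, "x": 0, "y": 0, "z": 0.004, "rx": 0, "ry": 0, "rz": 0},
  {"hand": 1, "x": 0, "y": 0, "z": 0, "rx": 0, "ry": 0, "rz": 0},
])

```text
clock: 19.4
tcp_pos: [0.6385, -0.2474, 0.0069]
tcp_rot: [-0.707, 0.707, 0.0, -0.0]
force: [-0.4, -0.4, -0.3]
finger_gap: 0.0856
```

Request:
servo_tool([
  {"hand": 1, "x": 0, "y": 0, "z": 0, "rx": 0, "ry": 0, "rz": 0},
])

```text
clock: 19.48
tcp_pos: [0.6389, -0.2477, 0.0077]
tcp_rot: [-0.707, 0.707, -0.0, 0.0]
force: [0.6, 0.5, -0.4]
finger_gap: 0.0853
```

```bash
python3 go.py .638 -.246 .006; python3 -c "
from ov import *
ov('side','lens_center',.638,-.246,0,.5025,.1661,.0355,'side13.png')"
```

```text
t 19.48 tcp [ 0.6389 -0.2477  0.0077] yaw -90.02 tilt [ 0.0009 -0.0004] gap 0.0853 F [ 0.6  0.5 -0.4] q [ 0.3   1.05  0.    1.49 -0.01  0.6  -1.26]
tool delta mm [-1.7  0.9  1.7] rz -0.000
```

View pics/ov_side13.png

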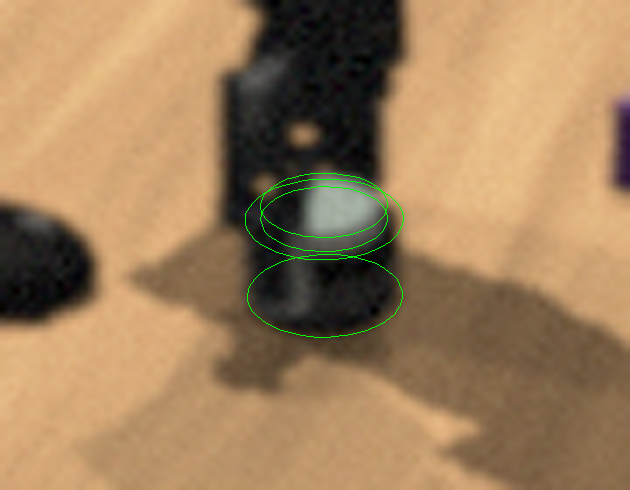

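Request:
servo_tool([
  {"hand": 0.8, "x": -0.001, "y": 0, "z": 0.001, "rx": 0, "ry": 0, "rz": 0},
  {"hand": 0, "x": 0, "y": 0, "z": 0, "rx": 0, "ry": 0, "rz": 0},
  {"hand": 0, "x": 0, "y": 0, "z": 0, "rx": 0, "ry": 0, "rz": 0},
  {"hand": 0, "x": 0, "y": 0, "z": 0, "rx": 0, "ry": 0, "rz": 0},
  {"hand": 0, "x": 0, "y": 0, "z": 0, "rx": 0, "ry": 0, "rz": 0},
  {"hand": 0, "x": 0, "y": 0, "z": 0, "rx": 0, "ry": 0, "rz": 0},
  {"hand": 0, "x": 0, "y": 0, "z": 0, "rx": 0, "ry": 0, "rz": 0},
])

```text
clock: 20.12
tcp_pos: [0.6392, -0.2465, 0.0073]
tcp_rot: [-0.707, 0.707, -0.001, 0.0]
force: [-1.0, 1.4, 6.1]
finger_gap: 0.058
```

Request:
servo_tool([
  {"hand": 0, "x": 0, "y": 0, "z": -0.005, "rx": 0, "ry": 0, "rz": 0},
  {"hand": 0, "x": 0, "y": 0, "z": -0.01, "rx": 0, "ry": 0, "rz": 0},
  {"hand": 0, "x": 0, "y": 0, "z": -0.015, "rx": 0, "ry": 0, "rz": 0},
  {"hand": 0, "x": 0, "y": 0, "z": -0.02, "rx": 0, "ry": 0, "rz": 0},
  {"hand": 0, "x": 0, "y": 0, "z": -0.025, "rx": 0, "ry": 0, "rz": 0},
  {"hand": 0, "x": 0, "y": 0, "z": -0.025, "rx": 0, "ry": 0, "rz": 0},
  {"hand": 0, "x": 0, "y": 0, "z": -0.015, "rx": 0, "ry": 0, "rz": 0},
  {"hand": 0, "x": 0, "y": 0, "z": 0, "rx": 0, "ry": 0, "rz": 0},
])

```text
clock: 20.78
tcp_pos: [0.6415, -0.2478, 0.1268]
tcp_rot: [-0.707, 0.707, -0.004, 0.002]
force: [1.8, -0.6, -0.6]
finger_gap: 0.058
```

```bash
python3 go.py .5025 .166 .12; python3 -c "
from ov import *
p=robot.state()['tcp_pos']
ov('side','lens_center',p[0],p[1],p[2]-.007,.5025,.1661,.0355,'side14.png')"
```

```text
t 20.78 tcp [ 0.6415 -0.2478  0.1268] yaw -90.03 tilt [ 0.0085 -0.0032] gap 0.0580 F [ 1.8 -0.6 -0.6] q [ 0.3   0.89  0.01  1.46 -0.01  0.78 -1.26]
tool delta mm [-413.7  139.3    4.3] rz -0.001
```

View pics/ov_side14.png

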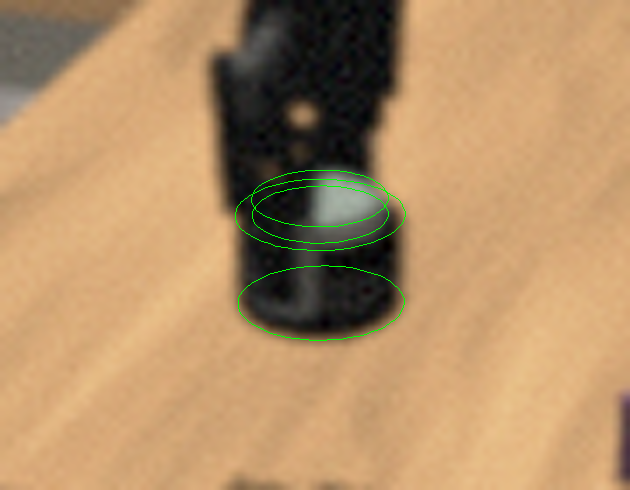

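Lens held upright. Carrying to the large pocket.

Request:
servo_tool([
  {"hand": 0, "x": -0.012, "y": 0.004, "z": 0, "rx": 0, "ry": 0, "rz": 0},
  {"hand": 0, "x": -0.024, "y": 0.008, "z": 0, "rx": 0, "ry": 0, "rz": 0},
  {"hand": 0, "x": -0.034, "y": 0.0115, "z": 0, "rx": 0, "ry": 0, "rz": 0},
  {"hand": 0, "x": -0.034, "y": 0.0115, "z": 0, "rx": 0, "ry": 0, "rz": 0},
  {"hand": 0, "x": -0.034, "y": 0.0115, "z": 0, "rx": 0, "ry": 0, "rz": 0},
  {"hand": 0, "x": -0.034, "y": 0.0115, "z": 0, "rx": 0, "ry": 0, "rz": 0},
  {"hand": 0, "x": -0.034, "y": 0.0115, "z": 0, "rx": 0, "ry": 0, "rz": 0},
  {"hand": 0, "x": -0.034, "y": 0.0115, "z": 0, "rx": 0, "ry": 0, "rz": 0},
  {"hand": 0, "x": -0.034, "y": 0.0115, "z": 0, "rx": 0, "ry": 0, "rz": 0},
  {"hand": 0, "x": -0.034, "y": 0.0115, "z": 0, "rx": 0, "ry": 0, "rz": 0},
])

```text
clock: 21.67
tcp_pos: [0.5329, 0.0629, 0.1204]
tcp_rot: [-0.707, 0.707, 0.001, -0.001]
force: [0.1, 0.5, -2.1]
finger_gap: 0.0586
```

Request:
servo_tool([
  {"hand": 0, "x": -0.034, "y": 0.0115, "z": 0, "rx": 0, "ry": 0, "rz": 0},
  {"hand": 0, "x": -0.034, "y": 0.0115, "z": 0, "rx": 0, "ry": 0, "rz": 0},
  {"hand": 0, "x": -0.024, "y": 0.008, "z": 0, "rx": 0, "ry": 0, "rz": 0},
  {"hand": 0, "x": -0.012, "y": 0.004, "z": 0.01, "rx": 0, "ry": 0, "rz": 0},
  {"hand": 0, "x": 0, "y": 0, "z": 0.02, "rx": 0, "ry": 0, "rz": 0},
  {"hand": 0, "x": 0, "y": 0, "z": 0.02, "rx": 0, "ry": 0, "rz": 0},
  {"hand": 0, "x": 0, "y": 0, "z": 0.015, "rx": 0, "ry": 0, "rz": 0},
  {"hand": 0, "x": 0, "y": 0, "z": 0.008, "rx": 0, "ry": 0, "rz": 0},
  {"hand": 0, "x": 0, "y": 0, "z": 0, "rx": 0, "ry": 0, "rz": 0},
  {"hand": 0, "x": 0, "y": 0, "z": 0, "rx": 0, "ry": 0, "rz": 0},
])

```text
clock: 22.5
tcp_pos: [0.4995, 0.1647, 0.0477]
tcp_rot: [-0.707, 0.707, 0.0, -0.001]
force: [-0.6, -0.9, -1.4]
finger_gap: 0.0579
```

```bash
python3 go.py .5025 .166 .031; python3 -c "
from ov import *
p=robot.state()['tcp_pos']
ov('side','lens_center',p[0],p[1],p[2]-.007,.5025,.1661,.0355,'side15.png')"
```

```text
t 22.50 tcp [0.4995 0.1647 0.0477] yaw -90.06 tilt [-0.0011 -0.001 ] gap 0.0579 F [-0.6 -0.9 -1.4] q [-0.44  0.87  0.06  2.   -0.16  0.28 -1.82]
tool delta mm [-1.3 -3.1 16.7] rz -0.001
```

View pics/ov_side15.png

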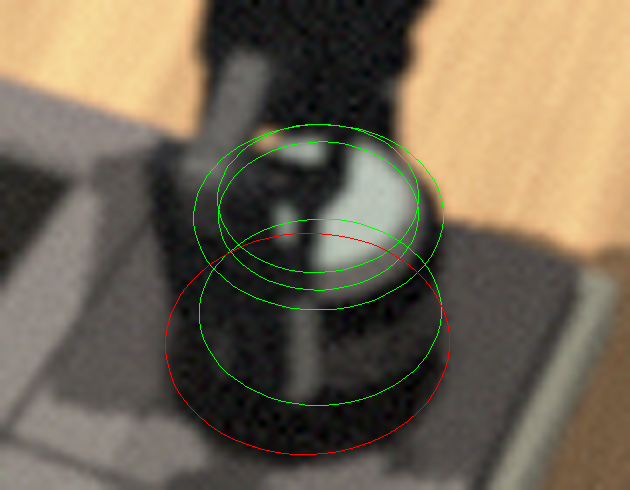

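Request:
servo_tool([
  {"hand": 0, "x": -0.001, "y": -0.003, "z": 0.004, "rx": 0, "ry": 0, "rz": 0},
  {"hand": 0, "x": 0, "y": 0, "z": 0.004, "rx": 0, "ry": 0, "rz": 0},
  {"hand": 0, "x": 0, "y": 0, "z": 0.003, "rx": 0, "ry": 0, "rz": 0},
  {"hand": 0, "x": 0, "y": 0, "z": 0.002, "rx": 0, "ry": 0, "rz": 0},
  {"hand": 0, "x": 0, "y": 0, "z": 0.001, "rx": 0, "ry": 0, "rz": 0},
  {"hand": 0, "x": 0, "y": 0, "z": 0.0005, "rx": 0, "ry": 0, "rz": 0},
  {"hand": 0, "x": 0, "y": 0, "z": 0, "rx": 0, "ry": 0, "rz": 0},
  {"hand": 0, "x": 0, "y": 0, "z": 0, "rx": 0, "ry": 0, "rz": 0},
])

```text
clock: 23.22
tcp_pos: [0.5027, 0.1665, 0.0338]
tcp_rot: [-0.707, 0.707, -0.0, 0.0]
force: [-0.2, -0.5, -1.7]
finger_gap: 0.058
```

```bash
python3 go.py .5025 .166 .031
```

```text
t 23.22 tcp [0.5027 0.1665 0.0338] yaw -90.01 tilt [ 0.0001 -0.0001] gap 0.0580 F [-0.2 -0.5 -1.7] q [-0.44  0.89  0.05  1.99 -0.16  0.26 -1.82]
tool delta mm [0.5 0.2 2.8] rz -0.000
```

Request:
servo_tool([
  {"hand": 0, "x": 0, "y": 0, "z": 0.001, "rx": 0, "ry": 0, "rz": 0},
  {"hand": 0, "x": 0, "y": 0, "z": 0.0007, "rx": 0, "ry": 0, "rz": 0},
  {"hand": 0, "x": 0, "y": 0, "z": 0.0005, "rx": 0, "ry": 0, "rz": 0},
  {"hand": 0, "x": 0, "y": 0, "z": 0, "rx": 0, "ry": 0, "rz": 0},
  {"hand": 0, "x": 0, "y": 0, "z": 0, "rx": 0, "ry": 0, "rz": 0},
])

```text
clock: 23.63
tcp_pos: [0.5026, 0.1666, 0.0316]
tcp_rot: [-0.707, 0.707, -0.0, -0.0]
force: [-0.7, 0.8, -1.7]
finger_gap: 0.0577
```

Request:
servo_tool([
  {"hand": 0, "x": 0, "y": 0, "z": 0.0005, "rx": 0, "ry": 0, "rz": 0},
  {"hand": 0, "x": 0, "y": 0, "z": 0, "rx": 0, "ry": 0, "rz": 0},
  {"hand": 0, "x": 0, "y": 0, "z": 0, "rx": 0, "ry": 0, "rz": 0},
])

```text
clock: 23.88
tcp_pos: [0.5027, 0.1665, 0.0313]
tcp_rot: [-0.707, 0.707, -0.0, 0.0]
force: [-1.1, -0.3, 2.5]
finger_gap: 0.0584
```

Contact at 31.3 mm, as predicted. Releasing, rising, then moving towards the camera.

Request:
servo_tool([
  {"hand": 0.75, "x": 0, "y": 0, "z": 0, "rx": 0, "ry": 0, "rz": 0},
  {"hand": 0.9, "x": 0, "y": 0, "z": 0, "rx": 0, "ry": 0, "rz": 0},
  {"hand": 1, "x": 0, "y": 0, "z": 0, "rx": 0, "ry": 0, "rz": 0},
  {"hand": 1, "x": 0, "y": 0, "z": 0, "rx": 0, "ry": 0, "rz": 0},
  {"hand": 1, "x": 0, "y": 0, "z": 0, "rx": 0, "ry": 0, "rz": 0},
  {"hand": 1, "x": 0, "y": 0, "z": -0.005, "rx": 0, "ry": 0, "rz": 0},
  {"hand": 1, "x": 0, "y": 0, "z": -0.015, "rx": 0, "ry": 0, "rz": 0},
  {"hand": 1, "x": 0, "y": 0, "z": -0.025, "rx": 0, "ry": 0, "rz": 0},
  {"hand": 1, "x": 0, "y": 0, "z": -0.03, "rx": 0, "ry": 0, "rz": 0},
  {"hand": 1, "x": 0, "y": 0, "z": -0.03, "rx": 0, "ry": 0, "rz": 0},
])

```text
clock: 24.72
tcp_pos: [0.502, 0.1663, 0.1372]
tcp_rot: [-0.707, 0.707, 0.0, -0.001]
force: [0.9, -0.3, 0.4]
finger_gap: 0.0853
```

Request:
servo_tool([
  {"hand": 1, "x": 0.015, "y": 0.002, "z": 0, "rx": 0, "ry": 0, "rz": 0},
  {"hand": 1, "x": 0.03, "y": 0.004, "z": 0, "rx": 0, "ry": 0, "rz": 0},
  {"hand": 1, "x": 0.035, "y": 0.005, "z": 0, "rx": 0, "ry": 0, "rz": 0},
  {"hand": 1, "x": 0.035, "y": 0.005, "z": 0, "rx": 0, "ry": 0, "rz": 0},
  {"hand": 1, "x": 0.035, "y": 0.005, "z": 0, "rx": 0, "ry": 0, "rz": 0},
  {"hand": 1, "x": 0.035, "y": 0.005, "z": 0, "rx": 0, "ry": 0, "rz": 0},
  {"hand": 1, "x": 0.035, "y": 0.005, "z": 0, "rx": 0, "ry": 0, "rz": 0},
  {"hand": 1, "x": 0.035, "y": 0.005, "z": 0, "rx": 0, "ry": 0, "rz": 0},
  {"hand": 1, "x": 0.035, "y": 0.005, "z": 0, "rx": 0, "ry": 0, "rz": 0},
  {"hand": 1, "x": 0.035, "y": 0.005, "z": 0, "rx": 0, "ry": 0, "rz": 0},
])

```text
clock: 25.55
tcp_pos: [0.456, -0.1602, 0.1365]
tcp_rot: [-0.707, 0.707, -0.0, -0.0]
force: [0.8, 0.1, -0.4]
finger_gap: 0.0854
```

```bash
python3 go.py .444 -.257 .12; python3 -c "
from ov import *
ov('side','lens_center',.5025,.166,.024,.5025,.1661,.0355,'side16.png')
b=cv2.imread('pics/side16.png')[220:400,160:380]
cv2.imwrite('pics/c16.png',cv2.resize(b,(733,600),interpolation=2))
im=np.load('pics/top0.npy')[:,:,::-1]; k=12;x0,y0=393,222
c=cv2.resize(im[y0:y0+42,x0:x0+46],None,fx=k,fy=k,interpolation=2)
for z,s in((0,.025),(.04,.025)):
  t=.392; q=s*np.array([[1,1],[-1,1],[-1,-1],[1,-1]])@np.array([[np.cos(t),np.sin(t)],[-np.sin(t),np.cos(t)]])
  cv2.polylines(c,[np.int32((proj('top',np.c_[q+[.4435,-.257],np.full(4,z)])-[x0,y0]+.5)*k)],True,(0,255,0),1)
cv2.imwrite('pics/cam.png',c)"
```

```text
t 25.55 tcp [ 0.456  -0.1602  0.1365] yaw -90.01 tilt [ 0.0003 -0.0003] gap 0.0854 F [ 0.8  0.1 -0.4] q [ 0.25  0.67 -0.01  2.08  0.01  0.39 -1.34]
tool delta mm [96.8 12.  16.5] rz -0.000
```

View pics/c16.png

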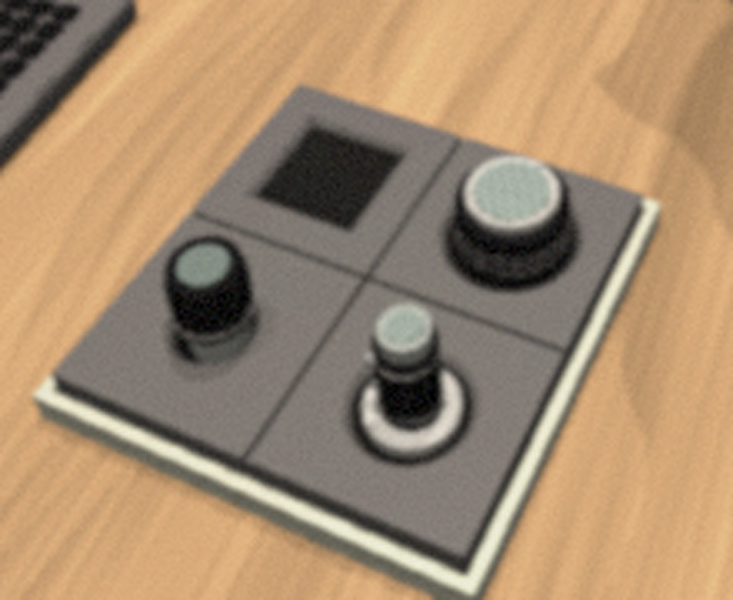

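View pics/cam.png

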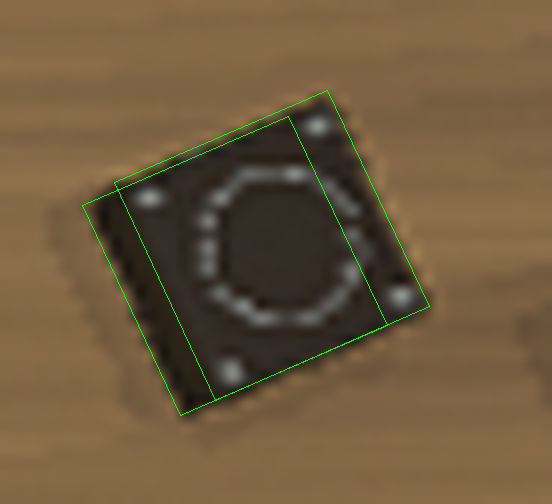

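All three are seated in the tray. The camera outline fits at (0.4435, -0.257) with yaw 0.392, so I'll turn the jaws to -67.5° and approach.

Request:
servo_tool([
  {"hand": 1, "x": 0.03, "y": 0.004, "z": 0.004, "rx": 0, "ry": 0, "rz": 0},
  {"hand": 1, "x": 0.03, "y": 0.004, "z": 0.004, "rx": 0, "ry": 0, "rz": 0},
  {"hand": 1, "x": 0.025, "y": 0.003, "z": 0.004, "rx": 0, "ry": 0, "rz": 0},
  {"hand": 1, "x": 0.012, "y": 0.001, "z": 0.004, "rx": 0, "ry": 0, "rz": 0},
  {"hand": 1, "x": 0, "y": 0, "z": 0, "rx": 0, "ry": 0, "rz": -0.098},
  {"hand": 1, "x": 0, "y": 0, "z": 0, "rx": 0, "ry": 0, "rz": -0.098},
  {"hand": 1, "x": 0, "y": 0, "z": 0, "rx": 0, "ry": 0, "rz": -0.098},
  {"hand": 1, "x": 0, "y": 0, "z": 0, "rx": 0, "ry": 0, "rz": -0.098},
  {"hand": 1, "x": 0, "y": 0, "z": 0, "rx": 0, "ry": 0, "rz": 0},
  {"hand": 1, "x": 0, "y": 0, "z": 0, "rx": 0, "ry": 0, "rz": 0},
])

```text
clock: 26.43
tcp_pos: [0.4448, -0.2546, 0.1202]
tcp_rot: [0.831, -0.557, -0.0, -0.0]
force: [-0.2, 0.1, 0.1]
finger_gap: 0.0856
```

```bash
python3 go.py .4438 -.257 .0065 -67.5
```

```text
t 26.43 tcp [ 0.4448 -0.2546  0.1202] yaw -67.65 tilt [0.0002 0.0006] gap 0.0856 F [-0.2  0.1  0.1] q [ 0.51  0.72 -0.13  2.    0.21  0.43 -0.96]
tool delta mm [  1.9   1.9 113.7] rz -0.003
```

Request:
servo_tool([
  {"hand": 1, "x": 0.002, "y": 0.0018, "z": 0.015, "rx": 0, "ry": 0, "rz": 0},
  {"hand": 1, "x": 0, "y": 0, "z": 0.02, "rx": 0, "ry": 0, "rz": 0},
  {"hand": 1, "x": 0, "y": 0, "z": 0.02, "rx": 0, "ry": 0, "rz": 0},
  {"hand": 1, "x": 0, "y": 0, "z": 0.015, "rx": 0, "ry": 0, "rz": 0},
  {"hand": 1, "x": 0, "y": 0, "z": 0.014, "rx": 0, "ry": 0, "rz": 0},
  {"hand": 1, "x": 0, "y": 0, "z": 0.012, "rx": 0, "ry": 0, "rz": 0},
  {"hand": 1, "x": 0, "y": 0, "z": 0.008, "rx": 0, "ry": 0, "rz": 0},
  {"hand": 1, "x": 0, "y": 0, "z": 0.006, "rx": 0, "ry": 0, "rz": 0},
  {"hand": 1, "x": 0, "y": 0, "z": 0.003, "rx": 0, "ry": 0, "rz": 0},
  {"hand": 1, "x": 0, "y": 0, "z": 0, "rx": 0, "ry": 0, "rz": 0},
])

```text
clock: 27.27
tcp_pos: [0.4436, -0.2578, 0.0068]
tcp_rot: [0.831, -0.556, -0.0, 0.0]
force: [-0.2, 0.7, -0.1]
finger_gap: 0.0853
```

```bash
python3 -c "
from ov import *
ov('side','camera_center',.4438,-.257,0,.612,.1563,'s','side17.png',th=.392)"; python3 go.py .4438 -.257 .0065 -67.5
```

```text
t 27.32 tcp [ 0.4438 -0.2579  0.0073] yaw -67.57 tilt [ 0.0001 -0.0002] gap 0.0858 F [-0.3 -0.1  0.4] q [ 0.47  0.94 -0.05  2.04  0.25  0.18 -0.99]
tool delta mm [-0.9 -0.4  0.8] rz -0.001
```

View pics/ov_side17.png

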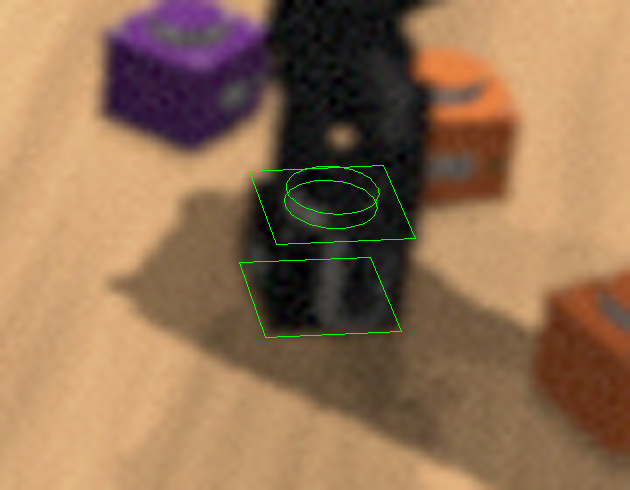

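Fingers straddle the camera and stay clear of the orange and purple blocks. Closing and lifting.

Request:
servo_tool([
  {"hand": 0.7, "x": 0, "y": 0, "z": 0, "rx": 0, "ry": 0, "rz": 0},
  {"hand": 0, "x": 0, "y": 0, "z": 0, "rx": 0, "ry": 0, "rz": 0},
  {"hand": 0, "x": 0, "y": 0, "z": 0, "rx": 0, "ry": 0, "rz": 0},
  {"hand": 0, "x": 0, "y": 0, "z": 0, "rx": 0, "ry": 0, "rz": 0},
  {"hand": 0, "x": 0, "y": 0, "z": 0, "rx": 0, "ry": 0, "rz": 0},
  {"hand": 0, "x": 0, "y": 0, "z": 0, "rx": 0, "ry": 0, "rz": 0},
  {"hand": 0, "x": 0, "y": 0, "z": 0, "rx": 0, "ry": 0, "rz": 0},
])

```text
clock: 27.9
tcp_pos: [0.4439, -0.2582, 0.0078]
tcp_rot: [0.831, -0.556, 0.001, -0.0]
force: [-0.9, 1.1, 5.8]
finger_gap: 0.0489
```

Request:
servo_tool([
  {"hand": 0, "x": 0, "y": 0, "z": -0.005, "rx": 0, "ry": 0, "rz": 0},
  {"hand": 0, "x": 0, "y": 0, "z": -0.01, "rx": 0, "ry": 0, "rz": 0},
  {"hand": 0, "x": 0, "y": 0, "z": -0.015, "rx": 0, "ry": 0, "rz": 0},
  {"hand": 0, "x": 0, "y": 0, "z": -0.02, "rx": 0, "ry": 0, "rz": 0},
  {"hand": 0, "x": 0, "y": 0, "z": -0.025, "rx": 0, "ry": 0, "rz": 0},
  {"hand": 0, "x": 0, "y": 0, "z": -0.025, "rx": 0, "ry": 0, "rz": 0},
  {"hand": 0, "x": 0, "y": 0, "z": -0.02, "rx": 0, "ry": 0, "rz": 0},
  {"hand": 0, "x": 0, "y": 0, "z": 0, "rx": 0, "ry": 0, "rz": 0},
])

```text
clock: 28.57
tcp_pos: [0.4455, -0.2591, 0.1312]
tcp_rot: [0.831, -0.556, 0.004, -0.0]
force: [-0.0, -0.3, -2.0]
finger_gap: 0.049
```

```bash
python3 -c "
from ov import *
p=robot.state()['tcp_pos']
ov('side','camera_center',p[0],p[1],p[2]-.007,.612,.1563,'s','side18.png',th=.392)"; python3 go.py .612 .1563 .12 -95.1
```

```text
t 28.62 tcp [ 0.4447 -0.2587  0.1294] yaw -67.58 tilt [ 0.0042 -0.0021] gap 0.0490 F [ 0.7 -0.3 -2. ] q [ 0.52  0.71 -0.14  2.    0.21  0.45 -0.95]
tool delta mm [-319.9 -312.9    9.2] rz 0.480
```

View pics/ov_side18.png

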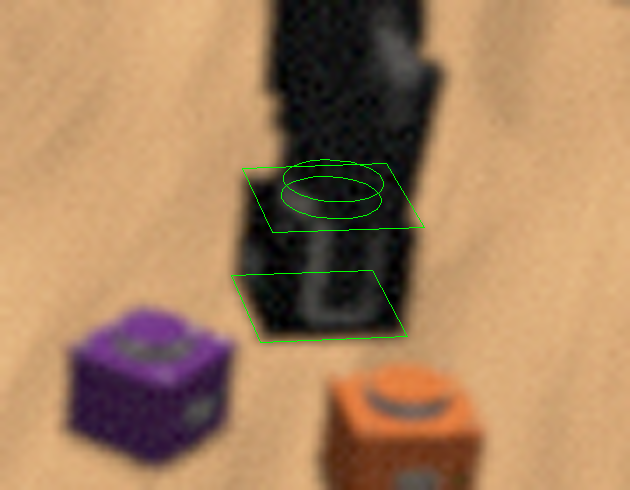

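Request:
servo_tool([
  {"hand": 0, "x": -0.01, "y": -0.01, "z": 0, "rx": 0, "ry": 0, "rz": 0},
  {"hand": 0, "x": -0.02, "y": -0.02, "z": 0, "rx": 0, "ry": 0, "rz": 0},
  {"hand": 0, "x": -0.025, "y": -0.0245, "z": 0, "rx": 0, "ry": 0, "rz": 0},
  {"hand": 0, "x": -0.025, "y": -0.0245, "z": 0, "rx": 0, "ry": 0, "rz": 0},
  {"hand": 0, "x": -0.025, "y": -0.0245, "z": 0, "rx": 0, "ry": 0, "rz": 0},
  {"hand": 0, "x": -0.025, "y": -0.0245, "z": 0, "rx": 0, "ry": 0, "rz": 0},
  {"hand": 0, "x": -0.025, "y": -0.0245, "z": 0, "rx": 0, "ry": 0, "rz": 0},
  {"hand": 0, "x": -0.025, "y": -0.0245, "z": 0, "rx": 0, "ry": 0, "rz": 0},
  {"hand": 0, "x": -0.025, "y": -0.0245, "z": 0, "rx": 0, "ry": 0, "rz": 0},
  {"hand": 0, "x": -0.025, "y": -0.0245, "z": 0, "rx": 0, "ry": 0, "rz": 0},
])

```text
clock: 29.45
tcp_pos: [0.564, 0.0425, 0.1259]
tcp_rot: [0.831, -0.556, -0.001, 0.001]
force: [0.8, -0.8, -0.9]
finger_gap: 0.0495
```

Request:
servo_tool([
  {"hand": 0, "x": -0.025, "y": -0.0245, "z": 0, "rx": 0, "ry": 0, "rz": 0},
  {"hand": 0, "x": -0.025, "y": -0.0245, "z": 0, "rx": 0, "ry": 0, "rz": 0},
  {"hand": 0, "x": -0.023, "y": -0.022, "z": 0, "rx": 0, "ry": 0, "rz": 0},
  {"hand": 0, "x": -0.015, "y": -0.014, "z": 0, "rx": 0, "ry": 0, "rz": 0},
  {"hand": 0, "x": 0, "y": 0, "z": 0.01, "rx": 0, "ry": 0, "rz": 0.1},
  {"hand": 0, "x": 0, "y": 0, "z": 0, "rx": 0, "ry": 0, "rz": 0.1},
  {"hand": 0, "x": 0, "y": 0, "z": 0, "rx": 0, "ry": 0, "rz": 0.1},
  {"hand": 0, "x": 0, "y": 0, "z": 0, "rx": 0, "ry": 0, "rz": 0.1},
  {"hand": 0, "x": 0, "y": 0, "z": 0, "rx": 0, "ry": 0, "rz": 0.08},
  {"hand": 0, "x": 0, "y": 0, "z": 0, "rx": 0, "ry": 0, "rz": 0},
])

```text
clock: 30.28
tcp_pos: [0.6084, 0.1545, 0.1156]
tcp_rot: [-0.675, 0.738, 0.0, -0.002]
force: [-0.2, 0.0, -2.4]
finger_gap: 0.0494
```

```bash
python3 -c "
from h import *; robot.get_image('side')";  python3 go.py .612 .1563 .0315 -95.1
```

```text
t 30.33 tcp [0.6086 0.1545 0.1158] yaw -94.94 tilt [-0.0023 -0.0015] gap 0.0492 F [-0.6  1.  -2. ] q [-0.37  0.84  0.1   1.66 -0.12  0.65 -1.87]
tool delta mm [-2.2 -3.4 84.3] rz 0.003
```

Request:
servo_tool([
  {"hand": 0, "x": -0.0015, "y": -0.003, "z": 0.012, "rx": 0, "ry": 0, "rz": 0.002},
  {"hand": 0, "x": 0, "y": 0, "z": 0.018, "rx": 0, "ry": 0, "rz": 0},
  {"hand": 0, "x": 0, "y": 0, "z": 0.016, "rx": 0, "ry": 0, "rz": 0},
  {"hand": 0, "x": 0, "y": 0, "z": 0.012, "rx": 0, "ry": 0, "rz": 0},
  {"hand": 0, "x": 0, "y": 0, "z": 0.008, "rx": 0, "ry": 0, "rz": 0},
  {"hand": 0, "x": 0, "y": 0, "z": 0.003, "rx": 0, "ry": 0, "rz": 0},
  {"hand": 0, "x": 0, "y": 0, "z": 0, "rx": 0, "ry": 0, "rz": 0},
  {"hand": 0, "x": 0, "y": 0, "z": 0, "rx": 0, "ry": 0, "rz": 0},
])

```text
clock: 31.0
tcp_pos: [0.6132, 0.156, 0.0484]
tcp_rot: [-0.675, 0.738, -0.0, 0.0]
force: [0.2, -0.1, -0.5]
finger_gap: 0.0489
```

```bash
python3 -c "
from ov import *
p=robot.state()['tcp_pos']
ov('side','camera_center',p[0],p[1],p[2]-.007,.612,.1563,'s','side19.png',th=-.089)"; python3 go.py .612 .1563 .0315 -95.1
```

```text
t 31.05 tcp [0.6134 0.156  0.0487] yaw -95.16 tilt [0.0015 0.0003] gap 0.0492 F [-0.1 -0.7 -1.7] q [-0.37  0.94  0.08  1.67 -0.13  0.53 -1.87]
tool delta mm [-0.2  1.5 17.2] rz -0.001
```

View pics/ov_side19.png

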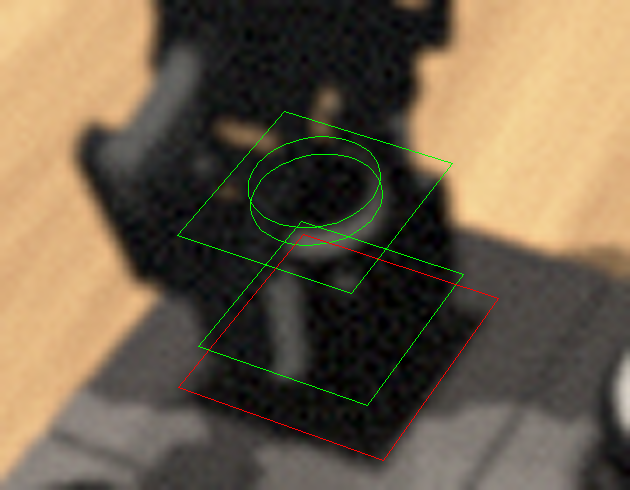

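Request:
servo_tool([
  {"hand": 0, "x": 0, "y": 0.001, "z": 0.005, "rx": 0, "ry": 0, "rz": 0},
  {"hand": 0, "x": 0, "y": 0, "z": 0.004, "rx": 0, "ry": 0, "rz": 0},
  {"hand": 0, "x": 0, "y": 0, "z": 0.003, "rx": 0, "ry": 0, "rz": 0},
  {"hand": 0, "x": 0, "y": 0, "z": 0.002, "rx": 0, "ry": 0, "rz": 0},
  {"hand": 0, "x": 0, "y": 0, "z": 0.001, "rx": 0, "ry": 0, "rz": 0},
  {"hand": 0, "x": 0, "y": 0, "z": 0, "rx": 0, "ry": 0, "rz": 0},
  {"hand": 0, "x": 0, "y": 0, "z": 0, "rx": 0, "ry": 0, "rz": 0},
])

```text
clock: 31.63
tcp_pos: [0.6118, 0.156, 0.0331]
tcp_rot: [-0.675, 0.738, -0.0, 0.0]
force: [0.5, -0.4, -2.1]
finger_gap: 0.0488
```

```bash
python3 go.py .612 .1563 .0315 -95.1
```

```text
t 31.63 tcp [0.6118 0.156  0.0331] yaw -95.17 tilt [ 0.0001 -0.0001] gap 0.0488 F [ 0.5 -0.4 -2.1] q [-0.36  0.97  0.08  1.67 -0.13  0.5  -1.87]
tool delta mm [-0.3 -0.2  1.6] rz -0.001
```

Request:
servo_tool([
  {"hand": 0, "x": 0, "y": 0, "z": 0.0005, "rx": 0, "ry": 0, "rz": 0},
  {"hand": 0, "x": 0, "y": 0, "z": 0.0005, "rx": 0, "ry": 0, "rz": 0},
  {"hand": 0, "x": 0, "y": 0, "z": 0.0005, "rx": 0, "ry": 0, "rz": 0},
  {"hand": 0, "x": 0, "y": 0, "z": 0, "rx": 0, "ry": 0, "rz": 0},
  {"hand": 0, "x": 0, "y": 0, "z": 0, "rx": 0, "ry": 0, "rz": 0},
])

```text
clock: 32.05
tcp_pos: [0.6119, 0.156, 0.0319]
tcp_rot: [-0.675, 0.738, -0.0, 0.0]
force: [-0.6, 0.6, 2.3]
finger_gap: 0.0494
```

Contact at 31.9 mm, as predicted. Releasing and rising clear.

Request:
servo_tool([
  {"hand": 0.7, "x": 0, "y": 0, "z": 0, "rx": 0, "ry": 0, "rz": 0},
  {"hand": 0.85, "x": 0, "y": 0, "z": 0, "rx": 0, "ry": 0, "rz": 0},
  {"hand": 1, "x": 0, "y": 0, "z": 0, "rx": 0, "ry": 0, "rz": 0},
  {"hand": 1, "x": 0, "y": 0, "z": 0, "rx": 0, "ry": 0, "rz": 0},
  {"hand": 1, "x": 0, "y": 0, "z": 0, "rx": 0, "ry": 0, "rz": 0},
  {"hand": 1, "x": 0, "y": 0, "z": -0.005, "rx": 0, "ry": 0, "rz": 0},
  {"hand": 1, "x": 0, "y": 0, "z": -0.015, "rx": 0, "ry": 0, "rz": 0},
  {"hand": 1, "x": 0, "y": 0, "z": -0.025, "rx": 0, "ry": 0, "rz": 0},
  {"hand": 1, "x": 0, "y": 0, "z": -0.03, "rx": 0, "ry": 0, "rz": 0},
  {"hand": 1, "x": 0, "y": 0, "z": -0.03, "rx": 0, "ry": 0, "rz": 0},
])

```text
clock: 32.88
tcp_pos: [0.6113, 0.1558, 0.1376]
tcp_rot: [-0.674, 0.738, 0.0, -0.001]
force: [0.8, -0.1, 0.4]
finger_gap: 0.0855
```

Request:
servo_tool([
  {"hand": 1, "x": 0.02, "y": 0, "z": -0.01, "rx": 0, "ry": 0, "rz": 0},
  {"hand": 1, "x": 0.035, "y": 0, "z": -0.005, "rx": 0, "ry": 0, "rz": 0},
  {"hand": 1, "x": 0.035, "y": 0, "z": 0, "rx": 0, "ry": 0, "rz": 0},
  {"hand": 1, "x": 0.035, "y": 0, "z": 0, "rx": 0, "ry": 0, "rz": 0},
  {"hand": 1, "x": 0.035, "y": 0, "z": 0, "rx": 0, "ry": 0, "rz": 0},
  {"hand": 1, "x": 0.035, "y": 0, "z": 0, "rx": 0, "ry": 0, "rz": 0},
  {"hand": 1, "x": 0.035, "y": 0, "z": 0, "rx": 0, "ry": 0, "rz": 0},
  {"hand": 1, "x": 0.035, "y": 0, "z": 0, "rx": 0, "ry": 0, "rz": 0},
  {"hand": 1, "x": 0.02, "y": 0, "z": 0, "rx": 0, "ry": 0, "rz": 0},
  {"hand": 1, "x": 0, "y": 0, "z": 0, "rx": 0, "ry": 0, "rz": 0},
])

```text
clock: 33.72
tcp_pos: [0.5847, -0.1361, 0.1522]
tcp_rot: [-0.671, 0.742, -0.002, -0.002]
force: [-0.2, -0.2, 0.2]
finger_gap: 0.0857
```

```bash
python3 -c "
from h import *
for c in('top','side'): save(c,c+'20.png')
a=cv2.resize(cv2.imread('pics/top20.png')[145:258,172:292],(400,377),interpolation=2); b=cv2.resize(cv2.imread('pics/side20.png')[230:400,165:365],(400,340),interpolation=2)
o=np.zeros((377,800,3),np.uint8); o[:,:400]=a; o[:340,400:]=b
cv2.imwrite('pics/c20.png',o)
for n in ['eyepiece_center','adapter_center','lens_center','camera_center']:
  for c in('top','side'):
    print(n,c,[(np.round(r['at'],4),round(r['p'],2)) for r in robot.mark_of(n,c) if r['at'][1]>0])
s=robot.state();print(s['clock'],s['force'],s['tcp_pos'])
"
```

```text
eyepiece_center top [(array([0.6182, 0.267 , 0.0473]), 0.5)]
eyepiece_center side [(array([0.6228, 0.2688, 0.0476]), 0.86)]
adapter_center top [(array([0.5135, 0.2774, 0.0536]), 0.8)]
adapter_center side [(array([0.5114, 0.2734, 0.0556]), 0.67), (array([0.5147, 0.275 , 0.0258]), 0.33)]
lens_center top [(array([0.5033, 0.1693, 0.043 ]), 0.7), (array([0.5119, 0.2739, 0.0546]), 0.15)]
lens_center side [(array([0.4994, 0.1674, 0.0442]), 0.86)]
camera_center top [(array([0.6088, 0.1586, 0.048 ]), 0.84)]
camera_center side [(array([0.6104, 0.1599, 0.0484]), 0.84)]
34.2167 [-0.54945301  0.36841289 -0.14133475] [ 0.5862771  -0.12687872  0.15161723]
```

View pics/c20.png

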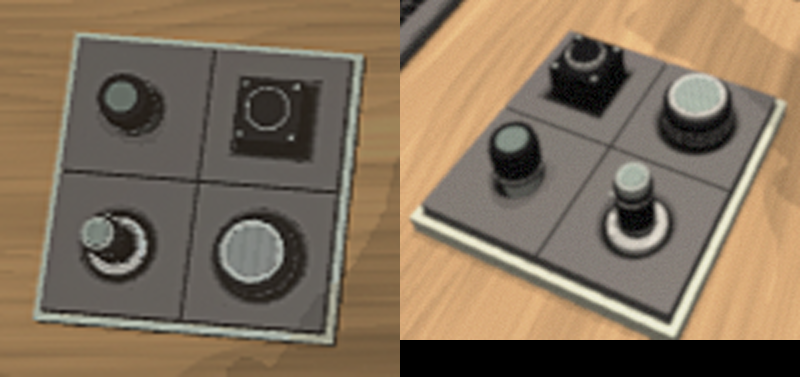

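View pics/side20.png

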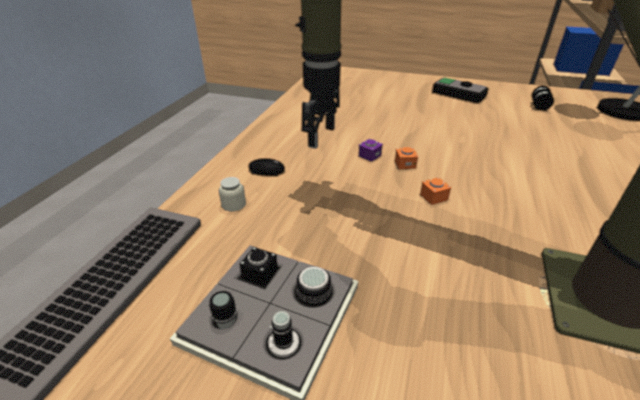

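All four pieces are upright in their pockets. Measured heights of about 0.047, 0.055, 0.044 and 0.048 m compare with the expected 0.047, 0.056, 0.044 and 0.047 m. The mouse, dispenser and look-alikes are where they were. I'll let the arm settle, then hand in.

Request:
servo_tool([
  {"hand": 1, "x": 0, "y": 0, "z": 0, "rx": 0, "ry": 0, "rz": 0},
  {"hand": 1, "x": 0, "y": 0, "z": 0, "rx": 0, "ry": 0, "rz": 0},
  {"hand": 1, "x": 0, "y": 0, "z": 0, "rx": 0, "ry": 0, "rz": 0},
])

```text
clock: 34.47
tcp_pos: [0.5861, -0.1277, 0.1516]
tcp_rot: [-0.675, 0.738, -0.0, -0.0]
force: [0.3, 0.5, 0.2]
finger_gap: 0.0856
```

```bash
python3 -c "
from h import *
print(robot.sign_off())"
```

```text
the job is handed in; nothing more can be done
None
```

I put the eyepiece, adapter, lens and black camera away in that order. Each was lowered until it just touched the pocket floor (2–7 N) before I let go. The job was handed in at 34.5 s; `sign_off()` gives no verdict.

In the last pictures all four stand upright in their own pockets, and the camera looks parallel to its pocket. The measured heights are within about 1 mm of seated and the positions within about 4 mm of the pocket centres, which is the detector's accuracy. An extra adapter detection at 0.026 m height, with a low score (0.33), disagreed; I took it as a misdetection because the pictures show the adapter seated.

I did not touch the mouse, the dispenser or the orange and purple look-alikes. They look unmoved in the last pictures, though I did not measure them. The arm ended clear of everything.

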